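# Hang and prove the colour bins, then sort the binding tape

### The arm

A 6-joint arm with a two-finger parallel gripper is mounted at the origin on the work surface; the furniture and walls round the work are solid. World frame = base frame: x ahead of the robot, y to its left, z up, the work surface at z = 0. Lengths are in mm, angles in rad, forces in N, time in s.
With the tool pointing down it reaches from about 275 to 825 mm from the base axis. Payload 5.2 kg.
Tool frame: the origin (TCP) lies midway between the tips of the shut fingers; the grasp point (between the pads) lies 19 mm behind it; z points along the fingers, y is the line along which they close (so a half turn about z gives the same grasp; the last joint's range is limited). The gripper opens to 93 mm and grips with 3 to 60 N. Pads are 15 mm wide; open, the fingers measure 128 mm over their backs; the gripper's body (75 mm by 188 mm) begins 65 mm behind the grasp point.
Start: joints at [-1.545, 0.259, 1.535, -0, 1.348, -0.203], TCP at [124.766, -535.666, 218.653] pointing down, gripper open.
Joint ranges: [-3.14, 3.14], [-0.91, 2.08], [0.19, 2.58], [-1.22, 4.36], [0.22, 2.71], [-3.12, 3.12]. Speed limits (rad/s): [2.57, 2.57, 3.14, 3.14, 3.14, 3.14].

### API

Orientations are given as [roll, pitch, yaw] about the fixed x, y, z axes, in that order (R = Rz(yaw) Ry(pitch) Rx(roll)).
In Python, from bench import * gives the robot as it stands.
- The arm moves only by the tool apply_moves, never from a script. Its argument "series" is a list of rows, each an object of numbers: "tx", "ty", "tz": the shift along the tool's x, y, z in m; "rx", "ry", "rz": the turn, a rotation vector about the tool's x, y, z in degrees; "gripper": the finger opening in m, from 0 to 0.093. A call has 1 to 5 rows; each row is the pose to reach, as a shift and turn from the pose commanded when the call began, along the tool's axes at that moment; what a row does not reach only later rows make up. A row lasts 1/10 s, in which the tool goes at most 50 mm and 8.59 degrees, less where a joint would pass 70% of its speed; a pose out of reach is approached as far as the arm can. A call with a gripper value outside its range is refused whole. The fingers move at their own pace and stop on an object; "force" is the grip in N (left out, the last holds). Time passes only in rows, so rows that repeat a pose let the fingers close. It gives the time, the measured TCP pose, the force, the opening and the grip force at its end, in the units of the state.
- get_state(): the state, without advancing time (a new reading comes with each control period).
- read_camera(name): name is "side" or "top"; returns a dict with "img" (420x560x3 uint8, red, green, blue), "fov_y" (degrees; the focal length in pixels is half the picture's height over the tangent of half this angle, whatever the lens; pixels are square), "cx", "cy" (the principal point, pixels), "k1" (the pictures are not rectified: a ray, as slopes to the right and down, at radius r is drawn at 1 + k1 r^2 times it, then the intrinsics apply), "extrinsics" (4x4, takes a point from camera to world coordinates). Camera axes: x right, y down, z forward; pixel columns grow to the right and rows downward; lengths in mm; the calibration is good to about 2 mm. A picture is of the moment at which its call begins. There is no depth.
- job_done(): hands the job in; it is judged then, once.
The state is a dict: "clock": time; "joint_positions": joint angles; "qd": joint speeds; "effort": joint torques, N m; "position": TCP position; "orientation": TCP orientation; "force": force on the tool from outside, world axes, zero at the start; "torque": the same for the moment, N m; "gripper_width": finger opening in mm; "finger_force": force on a finger pad.
Only numpy, scipy, OpenCV 4.12 (cv2) and the standard library are available. Lean on these libraries where they do the work, as an engineer would, in place of code of your own. Each camera call takes 0.05 s, during which the arm holds its last target. There are 200 camera calls.

### The job

Hang each empty bin by its lip on the sprung bar of its own colour and, before letting go, tug it gently down until the yellow drag marker on the post stands inside the green band (not beyond it), to prove that it is held. Once both bins hang freely, put every small roll of red or blue cloth tape into the bin of its colour and leave both bins hanging; leave the jar, the paperweight and the big brown tape roll where they are.

Things in the scene. Friction and masses are not known exactly. Their poses are not given: they have to be found in the camera images.
- red_bin: open red plastic hanging bin, 100 x 120 x 55 mm (x, y, z), walls and floor 4 mm, about 200 g, loose. Origin: centre of its underside; z up, +x to its back, -x to its front, where a grip tab stands up. At the back a 60 mm wide plate rises above the rim and folds over backwards into a downward hook (the lip), which reaches to 86 mm above the underside; the slot under the lip is 18 mm wide along x (from x = +50 to +68 mm) and about 20 mm deep, with a flared mouth.
- red_tab (a point): centre of the red bin's grip tab, at (-48, 0, 74) mm in the bin's frame: the tab is 12 mm thick along the bin's x, 40 mm wide along y, stands 35 mm above the rim (top at 90 mm) and is meant to be pinched from above across its thickness.
- red_lip (a point): middle of the underside of the red bin's lip, mid-slot, at (59, 0, 82) mm in the bin's frame: when the bin hangs, this lies just above the hanging bar, 5 mm over its axis.
- red_bar_mid (a point): middle of the axis of the red hanging bar, 10 mm thick, 128 mm clear between its end plates, along its own y, 150 mm above the table when unloaded; +x points away from the robot to the stand's post (front of post 51 mm behind the bar, 243 mm tall, 56 mm wide), so a hanging bin lies on the -x side with the same axes as the bar. A second fixed-on bar, 45 mm lower and 5 mm nearer (-x), steadies the back of the hanging bin; behind the upper bar there is 34 mm free for the lip.
- red_bar (a joint): how far the red sprung carriage with the two bars has dipped, m (0 unloaded at the top, stop at 0.030); spring about 600 N/m; an empty bin dips it about 3 mm.
- red_marker (a joint): yellow drag marker on the scale on the red stand's post, m: it is pushed down by the carriage and stays at the deepest dip reached (0 at the top). The green band of the scale runs from 0.010 to 0.022, the orange band below it means pulled too hard.
- blue_bin: open blue plastic hanging bin, 100 x 120 x 55 mm (x, y, z), walls and floor 4 mm, about 200 g, loose. Origin: centre of its underside; z up, +x to its back, -x to its front, where a grip tab stands up. At the back a 60 mm wide plate rises above the rim and folds over backwards into a downward hook (the lip), which reaches to 86 mm above the underside; the slot under the lip is 18 mm wide along x (from x = +50 to +68 mm) and about 20 mm deep, with a flared mouth.
- blue_tab (a point): centre of the blue bin's grip tab, at (-48, 0, 74) mm in the bin's frame: the tab is 12 mm thick along the bin's x, 40 mm wide along y, stands 35 mm above the rim (top at 90 mm) and is meant to be pinched from above across its thickness.
- blue_lip (a point): middle of the underside of the blue bin's lip, mid-slot, at (59, 0, 82) mm in the bin's frame: when the bin hangs, this lies just above the hanging bar, 5 mm over its axis.
- blue_bar_mid (a point): middle of the axis of the blue hanging bar, 10 mm thick, 128 mm clear between its end plates, along its own y, 150 mm above the table when unloaded; +x points away from the robot to the stand's post (front of post 51 mm behind the bar, 243 mm tall, 56 mm wide), so a hanging bin lies on the -x side with the same axes as the bar. A second fixed-on bar, 45 mm lower and 5 mm nearer (-x), steadies the back of the hanging bin; behind the upper bar there is 34 mm free for the lip.
- blue_bar (a joint): how far the blue sprung carriage with the two bars has dipped, m (0 unloaded at the top, stop at 0.030); spring about 600 N/m; an empty bin dips it about 3 mm.
- blue_marker (a joint): yellow drag marker on the scale on the blue stand's post, m: it is pushed down by the carriage and stays at the deepest dip reached (0 at the top). The green band of the scale runs from 0.010 to 0.022, the orange band below it means pulled too hard.
- red_roll1_mid (a point): centre of a red roll of cloth tape lying flat on the table, 40 mm in diameter, 22 mm high, cardboard core, 35 g. May be absent.
- red_roll2_mid (a point): centre of a red roll of cloth tape lying flat on the table, 40 mm in diameter, 22 mm high, cardboard core, 35 g. May be absent.
- red_roll3_mid (a point): centre of a red roll of cloth tape lying flat on the table, 40 mm in diameter, 22 mm high, cardboard core, 35 g. May be absent.
- blue_roll1_mid (a point): centre of a blue roll of cloth tape lying flat on the table, 40 mm in diameter, 22 mm high, cardboard core, 35 g. May be absent.
- blue_roll2_mid (a point): centre of a blue roll of cloth tape lying flat on the table, 40 mm in diameter, 22 mm high, cardboard core, 35 g. May be absent.
- blue_roll3_mid (a point): centre of a blue roll of cloth tape lying flat on the table, 40 mm in diameter, 22 mm high, cardboard core, 35 g. May be absent.
- jar_paste: small white jar with black lid, 56 mm in diameter, 55 mm tall, loose bystander; origin at the centre of its underside.
- weight_0: black paperweight with wooden knob, 46 x 76 x 49 mm, loose bystander; origin at the centre of its underside.
- tape_roll_1: large brown roll of parcel tape, 94 mm in diameter, 25 mm high, loose bystander, not to be sorted; origin at the centre of its underside.
Things that resemble listed ones, but are neither listed nor needed, are in the scene too. Leave any turquoise or white look-alike of the part that bears red_roll3_mid alone.

How it is judged (in metres and radians):
On the way:
1. both bins hang on the bar of their own colour, let go, with both drag markers in the green band, and the rolls still lie on the table (x of red_lip in the frame of red_bar_mid between -0.013 and 0.013 m and y of red_lip in the frame of red_bar_mid between -0.036 and 0.036 m and z of red_lip in the frame of red_bar_mid between -0.003 and 0.012 m and angle between each of red_bin, blue_bin's own z axis and vertical below 0.22 rad and value of joint each of red_bar, blue_bar above 0.001 m and contact force between the fingers and red_bin below 0.05 N and value of joint red_marker between 0.0095 and 0.0235 m and x of blue_lip in the frame of blue_bar_mid between -0.013 and 0.013 m and y of blue_lip in the frame of blue_bar_mid between -0.036 and 0.036 m and z of blue_lip in the frame of blue_bar_mid between -0.003 and 0.012 m and contact force between the fingers and blue_bin below 0.05 N and value of joint blue_marker between 0.0095 and 0.0235 m and height (world z) of each of red_roll1_mid, red_roll2_mid, red_roll3_mid, blue_roll1_mid, blue_roll2_mid, blue_roll3_mid below 0.05 m), for 0.2 s.
At the end, for the whole second after the job is handed in: Each bin hangs untouched by its lip on the bar of its colour (within 36 mm of the bar's middle, tilt under 0.22 rad), both markers read 9.5 to 23.5 mm, every roll present lies in the bin of its colour, centre at most 62 mm above its underside, bars still, bystanders moved less than 30 mm (x of red_lip in the frame of red_bar_mid between -0.013 and 0.013 m and y of red_lip in the frame of red_bar_mid between -0.036 and 0.036 m and z of red_lip in the frame of red_bar_mid between -0.003 and 0.012 m and angle between each of red_bin, blue_bin's own z axis and vertical below 0.22 rad and value of joint each of red_bar, blue_bar above 0.001 m and contact force between the fingers and red_bin below 0.05 N and value of joint red_marker between 0.0095 and 0.0235 m and x of blue_lip in the frame of blue_bar_mid between -0.013 and 0.013 m and y of blue_lip in the frame of blue_bar_mid between -0.036 and 0.036 m and z of blue_lip in the frame of blue_bar_mid between -0.003 and 0.012 m and contact force between the fingers and blue_bin below 0.05 N and value of joint blue_marker between 0.0095 and 0.0235 m and x of red_roll1_mid in the frame of red_bin between -0.05 and 0.05 m and y of red_roll1_mid in the frame of red_bin between -0.06 and 0.06 m and z of red_roll1_mid in the frame of red_bin between 0 and 0.062 m and x of red_roll2_mid in the frame of red_bin between -0.05 and 0.05 m and y of red_roll2_mid in the frame of red_bin between -0.06 and 0.06 m and z of red_roll2_mid in the frame of red_bin between 0 and 0.062 m and x of red_roll3_mid in the frame of red_bin between -0.05 and 0.05 m and y of red_roll3_mid in the frame of red_bin between -0.06 and 0.06 m and z of red_roll3_mid in the frame of red_bin between 0 and 0.062 m and x of blue_roll1_mid in the frame of blue_bin between -0.05 and 0.05 m and y of blue_roll1_mid in the frame of blue_bin between -0.06 and 0.06 m and z of blue_roll1_mid in the frame of blue_bin between 0 and 0.062 m and x of blue_roll2_mid in the frame of blue_bin between -0.05 and 0.05 m and y of blue_roll2_mid in the frame of blue_bin between -0.06 and 0.06 m and z of blue_roll2_mid in the frame of blue_bin between 0 and 0.062 m and x of blue_roll3_mid in the frame of blue_bin between -0.05 and 0.05 m and y of blue_roll3_mid in the frame of blue_bin between -0.06 and 0.06 m and z of blue_roll3_mid in the frame of blue_bin between 0 and 0.062 m and distance of each of jar_paste, weight_0, tape_roll_1 from where it was at the start of the episode below 0.03 m and velocity of joint red_bar between -0.02 and 0.02 m/s and velocity of joint blue_bar between -0.02 and 0.02 m/s).
It fails at once if the red bin is let go on its bar before it has been tugged down into the green band (x of red_lip in the frame of red_bar_mid between -0.013 and 0.013 m and y of red_lip in the frame of red_bar_mid between -0.036 and 0.036 m and z of red_lip in the frame of red_bar_mid between -0.003 and 0.012 m and angle between red_bin's own z axis and vertical below 0.22 rad and value of joint red_bar above 0.001 m and contact force between the fingers and red_bin below 0.05 N and value of joint red_marker below 0.0095 m).
It fails at once if the blue bin is let go on its bar before it has been tugged down into the green band (x of blue_lip in the frame of blue_bar_mid between -0.013 and 0.013 m and y of blue_lip in the frame of blue_bar_mid between -0.036 and 0.036 m and z of blue_lip in the frame of blue_bar_mid between -0.003 and 0.012 m and angle between blue_bin's own z axis and vertical below 0.22 rad and value of joint blue_bar above 0.001 m and contact force between the fingers and blue_bin below 0.05 N and value of joint blue_marker below 0.0095 m).
It fails at once if the red bar is pulled too hard, the marker beyond the green band (value of joint red_marker above 0.0235 m).
It fails at once if the blue bar is pulled too hard, the marker beyond the green band (value of joint blue_marker above 0.0235 m).
It fails at once if the jar, paperweight or big brown tape roll is disturbed (moved more than 30 mm) (distance of any of jar_paste, weight_0, tape_roll_1 from where it was at the start of the episode above 0.03 m).
Of red_roll1, red_roll2, red_roll3, blue_roll1, blue_roll2, blue_roll3 only 3 to 5 are there at a start; the rules pass over those that are not, and their reading is None.
At some moment in a run one of red_roll1, red_roll2, red_roll3, blue_roll1, blue_roll2, blue_roll3 may be knocked a few centimetres aside while the robot is not near it.
It also fails if it takes over 210 s, if anything falls off the work surface, if the arm or the gripper's body presses on something with over 40 N, if the wrist force passes 120 N, or if a joint passes its speed limit or range.

## Working session

There is one attempt and no reset: what is moved stays moved. The work goes in short steps, Python scripts to look and compute and a tool call to move; the robot and the scene stay as the last step left them, time stands still between calls to the robot, and variables do not carry over. Pictures are saved under pics/ and viewed, at most 14 in all, crops included, and the job is handed in when it is done.

Besides the shell and the picture viewer there is one more tool, called after "Call:" by a JSON object that holds its "op" and its "data". apply_moves: Moves the arm, as the interface text tells. Its arguments: {"type":"object","properties":{"series":{"type":"array"},"force":{"type":"number"}},"required":["series"]}

```bash
mkdir -p pics; ls; cat > h.py <<'E'
from bench import *
import numpy as np, cv2
def shot(n,f=None):
    c=read_camera(n)
    if f: cv2.imwrite('pics/'+f,c['img'][:,:,::-1])
    return c
def K(c):
    f=210/np.tan(np.radians(c['fov_y'])/2); return f
def ray(c,u,v):
    f=K(c); d=np.array([(u-c['cx'])/f,(v-c['cy'])/f]); p=d.copy()
    for _ in range(20): p=d/(1+c['k1']*(p@p))
    E=np.array(c['extrinsics']); return E[:3,3],E[:3,:3]@np.array([p[0],p[1],1])
def onz(c,u,v,z):
    o,d=ray(c,u,v); return o+d*(z-o[2])/d[2]
def proj(c,P):
    E=np.array(c['extrinsics']); q=E[:3,:3].T@(np.array(P,float)-E[:3,3]); p=q[:2]/q[2]; p=p*(1+c['k1']*(p@p)); return p*K(c)+[c['cx'],c['cy']]
def tri(c1,a,c2,b):
    o1,d1=ray(c1,*a);o2,d2=ray(c2,*b); A=np.stack([d1,-d2],1); t=np.linalg.lstsq(A,o2-o1,rcond=None)[0]
    return (o1+d1*t[0]+o2+d2*t[1])/2, np.linalg.norm(o1+d1*t[0]-o2-d2*t[1])
E
python3 - <<'E'
from h import *
for n in ('top','side'):
    c=shot(n,n+'0.png'); print(n,c['fov_y'],c['cx'],c['cy'],c['k1']); print(np.round(c['extrinsics'],3))
print(get_state())
E
```

```text
pics
top 57.59687058983515 285.4700789385039 205.3448999520808 -0.1049455080161812
[[-4.000000e-03 -9.940000e-01  1.110000e-01  4.377720e+02]
 [-9.990000e-01  8.000000e-03  3.300000e-02 -1.381500e+01]
 [-3.400000e-02 -1.110000e-01 -9.930000e-01  1.178837e+03]
 [ 0.000000e+00  0.000000e+00  0.000000e+00  1.000000e+00]]
side 45.86254021719498 269.52450074991225 215.0088757545047 0.05665915547684032
[[-8.210000e-01 -4.030000e-01  4.060000e-01  1.607100e+01]
 [-5.710000e-01  5.620000e-01 -5.980000e-01  8.009610e+02]
 [ 1.300000e-02 -7.230000e-01 -6.910000e-01  1.041377e+03]
 [ 0.000000e+00  0.000000e+00  0.000000e+00  1.000000e+00]]
{'clock': 0.1, 'joint_positions': array([-1.54481072e+00,  2.59276964e-01,  1.53597139e+00, -2.24273893e-05,
        1.34801729e+00, -2.02811950e-01]), 'qd': array([-6.22463074e-05, -1.55282924e-03, -4.70211032e-04, -5.71713589e-04,
        2.21123294e-03, -9.64816311e-04]), 'effort': array([ 1.90634099e-03, -4.38211906e+01, -2.84645998e+01,  7.21971178e-02,
        3.61953804e-02, -5.76147727e-05]), 'position': array([ 124.73883284, -535.15425   ,  217.8980716 ]), 'orientation': array([-3.13994954e+00, -3.15565922e-04,  2.28802273e-01]), 'force': array([ 0.11551161, -0.20822391, -0.17291773]), 'torque': array([-0.02054855,  0.04888349, -0.00968159]), 'finger_force': 0.0, 'gripper_width': 93.09432963224438}
```

View pics/top0.png

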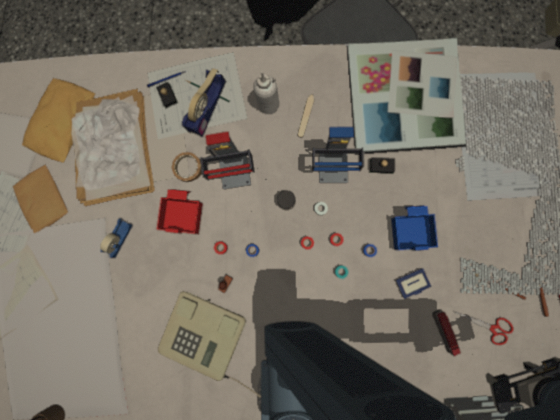

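View pics/side0.png

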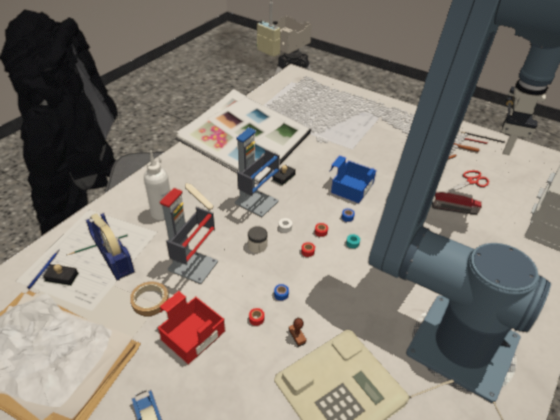

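The top view shows the red stand at (228,163), the blue stand at (335,160), the red bin at (180,212) and the blue bin at (413,230). The red rolls are at (221,247), (307,242) and (336,239), the blue rolls at (252,250) and (369,250). I'll enlarge the bins and stands.

```bash
python3 - <<'E'
from h import *
def crop(n,x,y,w,h,s):
    i=cv2.imread(f'pics/{n}0.png')[y:y+h,x:x+w]; return cv2.resize(i,(400,300),interpolation=cv2.INTER_CUBIC)
a=np.hstack([crop('top',150,120,120,90+30,4)[:300],crop('top',380,150,120,90,4)])
A=np.hstack([crop('top',145,125,140,105,0),crop('top',300,110,160,120,0)])
B=np.hstack([crop('side',130,180,160,120,0) if 0 else crop('side',110,170,260,195,0),crop('side',220,110,180,135,0)])
cv2.imwrite('pics/z1.png',np.vstack([A,B]))
E
```

```text
(no output)
```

View pics/z1.png

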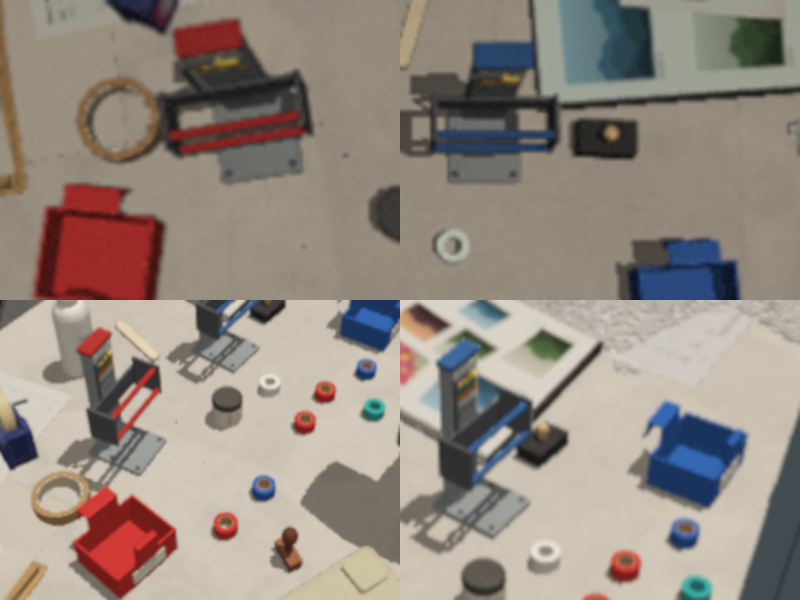

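The backs (lips) of both bins face away from the robot and their tabs face towards it, so they are only slightly rotated. The upper bar is the far one of each pair. Next I rectify patches at known heights to read poses in mm.

```bash
cat >> h.py <<'E'
def ortho(c,x0,y0,z,w=200,h=150,s=2):
    # image up=+x, left=+y ; centre (x0,y0); s px per mm
    H=int(h*s);W=int(w*s); m=np.zeros((H,W,2),np.float32)
    vv,uu=np.mgrid[0:H,0:W]; X=x0+(H/2-vv)/s; Y=y0+(W/2-uu)/s
    E=np.array(c['extrinsics']); P=np.stack([X,Y,np.full_like(X,z)],-1)-E[:3,3]; q=P@E[:3,:3]
    p=q[...,:2]/q[...,2:]; r=(p**2).sum(-1,keepdims=True); p=p*(1+c['k1']*r)*K(c)+[c['cx'],c['cy']]
    o=cv2.remap(c['img'],p[...,0].astype(np.float32),p[...,1].astype(np.float32),cv2.INTER_CUBIC)[:,:,::-1].copy()
    for k in range(-int(w/2)//20*20,int(w/2),20): cv2.putText(o,'|',(int(W/2-k*s)-4,8),0,.3,(0,255,255),1)
    return o
def cmask(img,col):
    h=cv2.cvtColor(img,cv2.COLOR_RGB2HSV); H,S,V=h[...,0],h[...,1],h[...,2]
    if col=='red': return (((H<6)|(H>172))&(S>140)&(V>60)).astype(np.uint8)
    return ((H>103)&(H<125)&(S>110)&(V>45)).astype(np.uint8)
E
python3 - <<'E'
from h import *
c=shot('top'); s=shot('side')
for col in('red','blue'):
    for n,cc in (('top',c),('side',s)):
        m=cmask(cc['img'],col); k,_,st,ce=cv2.connectedComponentsWithStats(m)
        for i in range(1,k):
            if st[i,4]>25: print(col,n,st[i],np.round(ce[i],1),np.round(onz(cc,*ce[i],11)[:2]))
for nm,(u,v),z in (('redbin',(180,212),55),('bluebin',(413,230),55),('redbar',(228,163),150),('bluebar',(335,160),150)):
    print(nm,np.round(onz(c,u,v,z)))
p=[ortho(c,*np.round(onz(c,u,v,z)[:2]),z) for (u,v),z in (((180,212),55),((413,230),55),((228,163),150),((335,160),150))]
cv2.imwrite('pics/z2.png',np.vstack([np.hstack(p[:2]),np.hstack(p[2:])]))
E
```

```text
red top [206 132  24  13 221] [217.4 138.1] [786. 241.]
red top [204 164  46  11 137] [226.  168.8] [686. 212.]
red top [208 169  44  10 129] [229.5 173.5] [671. 201.]
red top [ 157  190   45   43 1490] [178.9 212.9] [548. 359.]
red top [330 233  13  13  70] [335.7 238.9] [ 465. -127.]
red top [301 237  13  12  66] [306.8 242.3] [455. -39.]
red top [214 242  13  12  70] [220.6 247.5] [440. 226.]
red top [490 318  23  27 179] [499.8 330.7] [ 178. -628.]
red top [451 344   9  11  55] [454.9 349.4] [ 127. -485.]
red side [464 171  24  16 100] [475.3 178.5] [ 176. -621.]
red side [160 189  22  18 200] [170.4 197.2] [917.  23.]
red side [436 193  45  14 301] [456.8 199.3] [ 189. -488.]
red side [183 214  28  33 135] [197.8 228.1] [759.  76.]
red side [315 224  13  12  91] [320.6 230.8] [ 462. -123.]
red side [186 227  28  33 101] [198.8 243.8] [716. 122.]
red side [302 243  13  14 101] [307.5 250.4] [453. -35.]
red side [ 158  291   66   72 2685] [187.8 325. ] [562. 341.]
red side [249 309  15  16 135] [255.9 317.6] [439. 229.]
blue top [208  84   9  20  53] [212.5  92.9] [938. 261.]
blue
[... 467 characters left out ...]
blue side [237 128  18  14 120] [245.8 134.6] [ 931. -385.]
blue side [251 156  27  22 103] [264.9 165.3] [ 771. -280.]
blue side [ 332  156   43   46 1221] [350.9 179.4] [ 502. -383.]
blue side [252 168  26  24  77] [265.4 179. ] [ 729. -222.]
blue side [342 211  12  10  63] [346.8 217. ] [ 428. -219.]
blue side [ 88 222  11  14  75] [ 92.8 228.4] [1003.  252.]
blue side [111 247  22  32 379] [121.5 264.2] [836. 299.]
blue side [ 29 255  26  33  55] [ 41.3 271.3] [987. 436.]
blue side [274 286  14  14  93] [280.7 294.4] [429. 135.]
blue side [134 392  26  28 210] [144.4 404.9] [504. 542.]
redbin [546. 342.  55.]
bluebin [ 488. -351.   55.]
redbar [673. 180. 150.]
bluebar [ 677. -116.  150.]
```

View pics/z2.png

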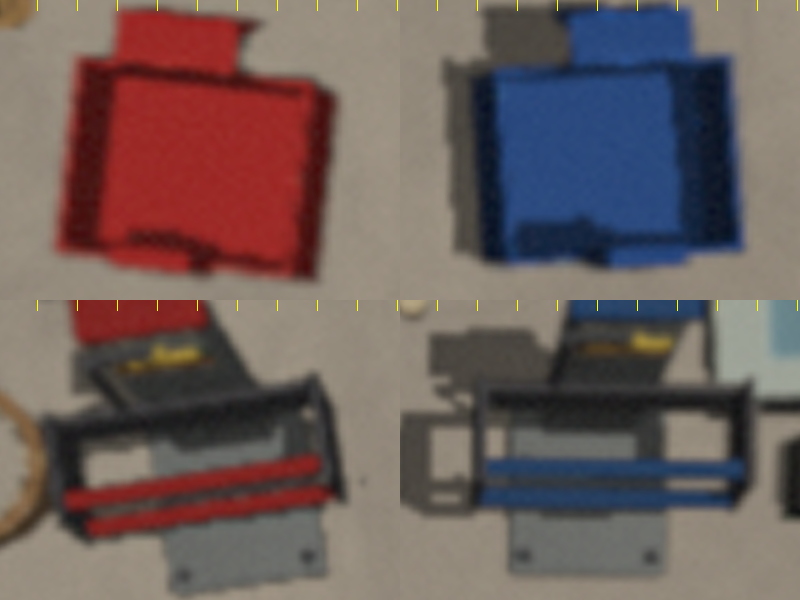

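Estimates read from the rectified picture:

| Item | x, y (mm) | yaw |
|---|---|---|
| Red bar mid | (657, 184) | +8.3° |
| Blue bar mid | (668, -123) | 0° |
| Red tab | ≈(490, 356) | -6.5° |
| Blue tab | ≈(436, -363) | +3° |

One check of the tab tops at z=90 in both cameras, then I move.

```bash
python3 - <<'E'
from h import *
c=shot('top'); s=shot('side')
R=[]
for x,y in ((490,356),(436,-363)):
    R.append(np.hstack([ortho(k,x,y,90,100,75,4) for k in (c,s)]))
o=np.vstack(R)
for i in (150,450): cv2.line(o,(0,i),(800,i),(0,255,0),1)
for i in (200,600): cv2.line(o,(i,0),(i,600),(0,255,0),1)
cv2.imwrite('pics/z3.png',o)
E
```

```text
(no output)
```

View pics/z3.png

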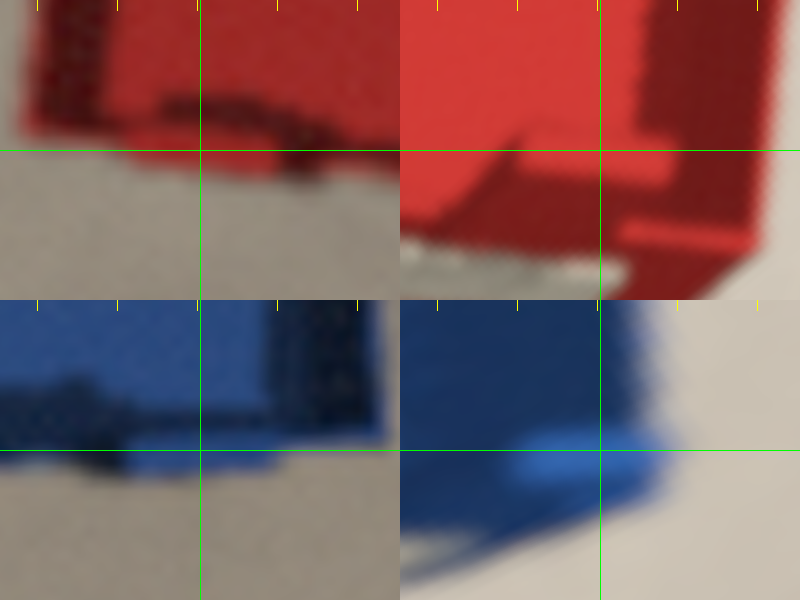

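Call:
{"op": "apply_moves", "data": {"series": [{"tz": -0.04},{"tz": -0.08},{"tz": -0.1}]}}

```text
invalid input at $.series[0]: expected keys tx, ty, tz, rx, ry, rz, gripper
```

The tabs agree in both views, within about 1 mm: red top at (490,356), blue top at (437,-362). I'll keep a small planner that converts waypoints into tool-axis shifts.

```bash
cat > plan.py <<'E'
# usage: plan.py x y z yaw ; x y z yaw ...  start pose kept in pose.json; prints rounded tool-axis moves
import sys,json,numpy as np,os
p=np.array(json.load(open('pose.json')) if os.path.exists('pose.json') else [124.766,-535.666,218.653,13.11])
for w in ' '.join(sys.argv[1:]).split(';'):
    t=np.array([float(v) for v in w.split()])
    n=int(max(np.ceil(np.linalg.norm(t[:3]-p[:3])/190),np.ceil(abs(t[3]-p[3])/36),1)); s=p.copy()
    for k in range(1,n+1):
        g=s+(t-s)*k/n; a=np.radians(p[3]); d=g[:3]-p[:3]
        tx=d[0]*np.cos(a)+d[1]*np.sin(a); ty=d[0]*np.sin(a)-d[1]*np.cos(a); tz=-d[2]; rz=p[3]-g[3]
        tx,ty,tz=np.round([tx,ty,tz]); rz=round(rz,1)
        p=p+[tx*np.cos(a)+ty*np.sin(a),tx*np.sin(a)-ty*np.cos(a),-tz,-rz]
        print(f'tx {tx/1000:.3f} ty {ty/1000:.3f} tz {tz/1000:.3f} rz {rz}  rows {int(max(np.linalg.norm([tx,ty,tz])/50,abs(rz)/8.59)+1.99)} -> {np.round(p,1)}')
json.dump(list(p),open('pose.json','w'))
E
python3 plan.py "436.5 -362.5 220 93; 436.5 -362.5 130 93; 436.5 -362.5 57 93"
```

```text
tx 0.114 ty -0.033 tz -0.000 rz -26.6  rows 5 -> [ 228.3 -477.7  218.7   39.7]
tx 0.117 ty 0.022 tz -0.001 rz -26.7  rows 5 -> [ 332.4 -419.8  219.7   66.4]
tx 0.094 ty 0.072 tz -0.000 rz -26.6  rows 5 -> [ 436.  -362.5  219.7   93. ]
tx -0.000 ty 0.001 tz 0.090 rz 0.0  rows 3 -> [ 437.  -362.5  129.7   93. ]
tx -0.000 ty -0.000 tz 0.073 rz 0.0  rows 3 -> [ 437.  -362.5   56.7   93. ]
```

Call:
{"op": "apply_moves", "data": {"series": [{"tx": 0.114,"ty": -0.033,"tz": 0,"rx": 0,"ry": 0,"rz": -26.6,"gripper": 0.06},{"tx": 0.114,"ty": -0.033,"tz": 0,"rx": 0,"ry": 0,"rz": -26.6,"gripper": 0.06},{"tx": 0.114,"ty": -0.033,"tz": 0,"rx": 0,"ry": 0,"rz": -26.6,"gripper": 0.06},{"tx": 0.114,"ty": -0.033,"tz": 0,"rx": 0,"ry": 0,"rz": -26.6,"gripper": 0.06},{"tx": 0.114,"ty": -0.033,"tz": 0,"rx": 0,"ry": 0,"rz": -26.6,"gripper": 0.06}]}}

```text
clock: 0.8
position: [228.3, -477.8, 218.7]
orientation: [3.142, 0.001, 0.692]
force: [-0.1, -0.7, 0.1]
gripper_width: 61.0
finger_force: 0.0
```

Call:
{"op": "apply_moves", "data": {"series": [{"tx": 0.117,"ty": 0.022,"tz": -0.001,"rx": 0,"ry": 0,"rz": -26.7,"gripper": 0.06},{"tx": 0.117,"ty": 0.022,"tz": -0.001,"rx": 0,"ry": 0,"rz": -26.7,"gripper": 0.06},{"tx": 0.117,"ty": 0.022,"tz": -0.001,"rx": 0,"ry": 0,"rz": -26.7,"gripper": 0.06},{"tx": 0.117,"ty": 0.022,"tz": -0.001,"rx": 0,"ry": 0,"rz": -26.7,"gripper": 0.06},{"tx": 0.117,"ty": 0.022,"tz": -0.001,"rx": 0,"ry": 0,"rz": -26.7,"gripper": 0.06}]}}

```text
clock: 1.3
position: [331.5, -420.8, 219.5]
orientation: [-3.141, 0.001, 1.155]
force: [0.7, -0.3, 0.3]
gripper_width: 60.2
finger_force: 0.0
```

Call:
{"op": "apply_moves", "data": {"series": [{"tx": 0.094,"ty": 0.072,"tz": 0,"rx": 0,"ry": 0,"rz": -26.6,"gripper": 0.06},{"tx": 0.094,"ty": 0.072,"tz": 0,"rx": 0,"ry": 0,"rz": -26.6,"gripper": 0.06},{"tx": 0.094,"ty": 0.072,"tz": 0,"rx": 0,"ry": 0,"rz": -26.6,"gripper": 0.06},{"tx": 0.094,"ty": 0.072,"tz": 0,"rx": 0,"ry": 0,"rz": -26.6,"gripper": 0.06},{"tx": 0.094,"ty": 0.072,"tz": 0,"rx": 0,"ry": 0,"rz": -26.6,"gripper": 0.06}]}}

```text
clock: 1.8
position: [434.7, -363.8, 219.4]
orientation: [-3.14, 0.0, 1.618]
force: [0.0, 0.5, -0.2]
gripper_width: 60.2
finger_force: 0.0
```

Call:
{"op": "apply_moves", "data": {"series": [{"tx": 0,"ty": 0.001,"tz": 0.045,"rx": 0,"ry": 0,"rz": 0,"gripper": 0.06},{"tx": 0,"ty": 0.001,"tz": 0.09,"rx": 0,"ry": 0,"rz": 0,"gripper": 0.06},{"tx": 0,"ty": 0.001,"tz": 0.09,"rx": 0,"ry": 0,"rz": 0,"gripper": 0.06}]}}

```text
clock: 2.1
position: [432.2, -360.5, 124.1]
orientation: [-3.134, -0.009, 1.617]
force: [-1.1, 0.6, -1.0]
gripper_width: 59.8
finger_force: 0.0
```

Call:
{"op": "apply_moves", "data": {"series": [{"tx": 0,"ty": 0,"tz": 0.025,"rx": 0,"ry": 0,"rz": 0,"gripper": 0.06},{"tx": 0,"ty": 0,"tz": 0.05,"rx": 0,"ry": 0,"rz": 0,"gripper": 0.06},{"tx": 0,"ty": 0,"tz": 0.073,"rx": 0,"ry": 0,"rz": 0,"gripper": 0.06},{"tx": 0,"ty": 0,"tz": 0.073,"rx": 0,"ry": 0,"rz": 0,"gripper": 0.06}]}}

```text
clock: 2.5
position: [435.1, -362.7, 55.8]
orientation: [-3.139, -0.003, 1.619]
force: [-0.1, 1.3, -0.6]
gripper_width: 60.3
finger_force: 0.0
```

Call:
{"op": "apply_moves", "data": {"series": [{"tx": 0,"ty": 0,"tz": 0,"rx": 0,"ry": 0,"rz": 0,"gripper": 0.03},{"tx": 0,"ty": 0,"tz": 0,"rx": 0,"ry": 0,"rz": 0,"gripper": 0.01},{"tx": 0,"ty": 0,"tz": 0,"rx": 0,"ry": 0,"rz": 0,"gripper": 0.0},{"tx": 0,"ty": 0,"tz": 0,"rx": 0,"ry": 0,"rz": 0,"gripper": 0.0},{"tx": 0,"ty": 0,"tz": 0,"rx": 0,"ry": 0,"rz": 0,"gripper": 0.0}], "force": 30}}

```text
clock: 3.0
position: [437.2, -362.7, 57.3]
orientation: [3.141, 0.001, 1.623]
force: [0.7, 0.4, -0.2]
gripper_width: 24.6
finger_force: 0.0
```

Call:
{"op": "apply_moves", "data": {"series": [{"tx": 0,"ty": 0,"tz": 0,"rx": 0,"ry": 0,"rz": 0,"gripper": 0.0},{"tx": 0,"ty": 0,"tz": 0,"rx": 0,"ry": 0,"rz": 0,"gripper": 0.0},{"tx": 0,"ty": 0,"tz": -0.01,"rx": 0,"ry": 0,"rz": 0,"gripper": 0.0},{"tx": 0,"ty": 0,"tz": -0.03,"rx": 0,"ry": 0,"rz": 0,"gripper": 0.0},{"tx": 0,"ty": 0,"tz": -0.03,"rx": 0,"ry": 0,"rz": 0,"gripper": 0.0}]}}

```text
clock: 3.5
position: [438.1, -363.7, 89.1]
orientation: [3.139, 0.004, 1.623]
force: [0.6, -1.6, -1.7]
gripper_width: 11.5
finger_force: 30.0
```

```bash
python3 - <<'E'
from h import *
import json
c=shot('top','t1.png'); s=shot('side','s1.png'); st=get_state(); print(st['position'],st['orientation'],st['gripper_width'],st['finger_force'])
p=json.load(open('pose.json')); p[2]+=30; json.dump(p,open('pose.json','w'))
cv2.imwrite('pics/z4.png',np.hstack([cv2.resize(c['img'][130:310,320:500,::-1],(400,400)),cv2.resize(s['img'][90:270,270:450,::-1],(400,400))]))
E
```

```text
[ 437.12211702 -362.61798109   86.91080538] [3.14107754e+00 7.97821819e-04 1.62339241e+00] 11.694052739963116 29.980809688568115
```

View pics/z4.png

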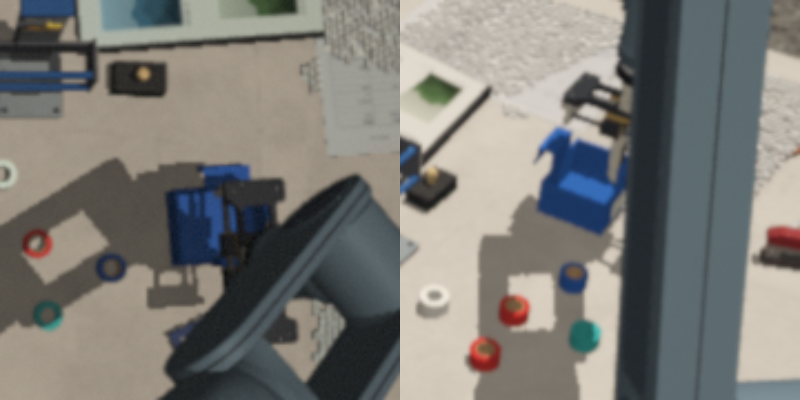

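The blue bin is held level: width 11.7 mm, TCP 57 mm above the bin's underside. Next I carry it to a hover in front of and above the blue bar.

```bash
python3 plan.py "437 -362.6 190 93; 520 -123.5 200 90; 561 -123.5 190 90"
```

```text
tx -0.000 ty 0.000 tz -0.103 rz 0.0  rows 4 -> [ 437.  -362.5  189.7   93. ]
tx 0.117 ty 0.048 tz -0.005 rz 1.5  rows 4 -> [ 478.8 -243.1  194.7   91.5]
tx 0.118 ty 0.044 tz -0.005 rz 1.5  rows 4 -> [ 519.6 -124.   199.7   90. ]
tx 0.000 ty 0.041 tz 0.010 rz 0.0  rows 2 -> [ 560.6 -124.   189.7   90. ]
```

Call:
{"op": "apply_moves", "data": {"series": [{"tx": 0,"ty": 0,"tz": -0.03,"rx": 0,"ry": 0,"rz": 0,"gripper": 0},{"tx": 0,"ty": 0,"tz": -0.065,"rx": 0,"ry": 0,"rz": 0,"gripper": 0},{"tx": 0,"ty": 0,"tz": -0.09,"rx": 0,"ry": 0,"rz": 0,"gripper": 0},{"tx": 0,"ty": 0,"tz": -0.103,"rx": 0,"ry": 0,"rz": 0,"gripper": 0},{"tx": 0,"ty": 0,"tz": -0.103,"rx": 0,"ry": 0,"rz": 0,"gripper": 0}]}}

```text
clock: 4.1
position: [437.5, -363.0, 190.6]
orientation: [3.14, 0.002, 1.623]
force: [0.2, -0.3, -2.0]
gripper_width: 12.0
finger_force: 30.0
```

Call:
{"op": "apply_moves", "data": {"series": [{"tx": 0.025,"ty": 0.01,"tz": -0.001,"rx": 0,"ry": 0,"rz": 0.3,"gripper": 0},{"tx": 0.055,"ty": 0.022,"tz": -0.002,"rx": 0,"ry": 0,"rz": 0.6,"gripper": 0},{"tx": 0.085,"ty": 0.035,"tz": -0.003,"rx": 0,"ry": 0,"rz": 1,"gripper": 0},{"tx": 0.117,"ty": 0.048,"tz": -0.005,"rx": 0,"ry": 0,"rz": 1.5,"gripper": 0}]}}

```text
clock: 4.5
position: [477.9, -241.4, 192.0]
orientation: [-3.138, -0.003, 1.596]
force: [0.4, -0.9, -2.7]
gripper_width: 12.0
finger_force: 30.0
```

Call:
{"op": "apply_moves", "data": {"series": [{"tx": 0.032,"ty": 0.012,"tz": -0.001,"rx": 0,"ry": 0,"rz": 0.4,"gripper": 0},{"tx": 0.064,"ty": 0.024,"tz": -0.003,"rx": 0,"ry": 0,"rz": 0.8,"gripper": 0},{"tx": 0.093,"ty": 0.035,"tz": -0.004,"rx": 0,"ry": 0,"rz": 1.2,"gripper": 0},{"tx": 0.118,"ty": 0.044,"tz": -0.005,"rx": 0,"ry": 0,"rz": 1.5,"gripper": 0},{"tx": 0.118,"ty": 0.044,"tz": -0.005,"rx": 0,"ry": 0,"rz": 1.5,"gripper": 0}]}}

```text
clock: 5.0
position: [519.2, -120.4, 197.4]
orientation: [-3.138, -0.003, 1.574]
force: [-0.8, 0.8, -2.8]
gripper_width: 11.5
finger_force: 30.0
```

Call:
{"op": "apply_moves", "data": {"series": [{"tx": 0,"ty": 0.02,"tz": 0.005,"rx": 0,"ry": 0,"rz": 0,"gripper": 0},{"tx": 0,"ty": 0.041,"tz": 0.01,"rx": 0,"ry": 0,"rz": 0,"gripper": 0},{"tx": 0,"ty": 0.041,"tz": 0.01,"rx": 0,"ry": 0,"rz": 0,"gripper": 0},{"tx": 0,"ty": 0.041,"tz": 0.01,"rx": 0,"ry": 0,"rz": 0,"gripper": 0},{"tx": 0,"ty": 0.041,"tz": 0.01,"rx": 0,"ry": 0,"rz": 0,"gripper": 0}]}}

```text
clock: 5.5
position: [559.4, -124.2, 188.8]
orientation: [-3.139, -0.001, 1.571]
force: [0.9, 0.5, -2.3]
gripper_width: 12.0
finger_force: 30.0
```

```bash
python3 - <<'E'
from h import *
c=shot('top'); s=shot('side'); st=get_state(); print(st['position'],st['orientation'],st['gripper_width'])
a=cv2.resize(c['img'][100:240,270:410,::-1],(400,400),interpolation=cv2.INTER_CUBIC); b=cv2.resize(s['img'][80:240,210:370,::-1],(400,400),interpolation=cv2.INTER_CUBIC)
cv2.imwrite('pics/z5.png',np.hstack([a,b]))
for P in ((668.5,-59.5,150),(668.5,-187.5,150)): print(proj(c,P),proj(s,P))
E
```

```text
[ 559.78776316 -124.206898    189.56325737] [-3.14091467e+00 -9.60659371e-05  1.57044880e+00] 11.673629738438217
[314.550285   163.32306272] [249.90475405 178.76846999]
[361.21791332 162.91662016] [275.60273615 156.37099629]
```

View pics/z5.png

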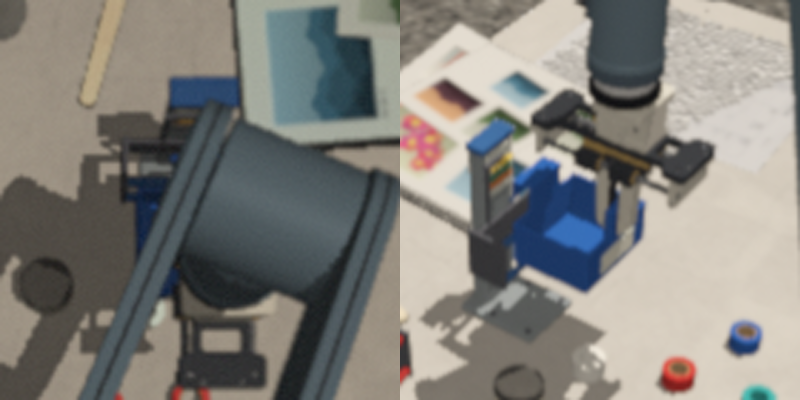

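The blue bin is in front of the stand with its lip above the bar. I'll check the bar x from the side view's bar masks.

```bash
python3 - <<'E'
from h import *
c=shot('top'); s=shot('side')
for cam,k in (('top',c),('side',s)):
    img=cv2.imread(f'pics/{cam}0.png')[:,:,::-1].copy()
    for col in('red','blue'):
        n,l,st,ce=cv2.connectedComponentsWithStats(cmask(img,col))
        for i in range(1,n):
            x,y,w,h,a=st[i]
            if not(70<a<140): continue
            v,u=np.nonzero(l==i)
            for z in(150,105):
                P=np.array([onz(k,a_,b_,z)[:2] for a_,b_ in zip(u,v)])
                if not(630<P[:,0].mean()<690): continue
                f=np.polyfit(P[:,1],P[:,0],1); ref={'red':184,'blue':-123.5}[col]
                print(cam,col,'z',z,'x at y0',round(np.polyval(f,ref),1),'yaw',round(-np.degrees(np.arctan(f[0])),1),'y range',np.round([P[:,1].min(),P[:,1].max()]))
E
```

```text
top red z 150 x at y0 656.6 yaw 8.5 y range [121. 247.]
top red z 105 x at y0 667.4 yaw 8.5 y range [127. 258.]
top red z 150 x at y0 641.6 yaw 8.6 y range [115. 235.]
top red z 105 x at y0 651.8 yaw 8.6 y range [121. 246.]
top blue z 150 x at y0 667.6 yaw -0.3 y range [-187.  -61.]
top blue z 105 x at y0 677.7 yaw -0.3 y range [-195.  -63.]
top blue z 150 x at y0 653.0 yaw -0.7 y range [-181.  -58.]
top blue z 105 x at y0 662.5 yaw -0.7 y range [-188.  -60.]
side red z 150 x at y0 657.4 yaw 8.9 y range [116. 239.]
side red z 105 x at y0 652.2 yaw 8.6 y range [116. 241.]
side blue z 150 x at y0 669.8 yaw -1.5 y range [-190.  -69.]
side blue z 150 x at y0 631.7 yaw -1.0 y range [-143.  -22.]
side blue z 105 x at y0 663.6 yaw -1.0 y range [-190.  -64.]
```

The two views agree: blue bar x≈668, yaw≈0. Lowering now, watching the force.

Call:
{"op": "apply_moves", "data": {"series": [{"tx": 0,"ty": 0,"tz": 0.01,"rx": 0,"ry": 0,"rz": 0,"gripper": 0},{"tx": 0,"ty": 0,"tz": 0.02,"rx": 0,"ry": 0,"rz": 0,"gripper": 0},{"tx": 0,"ty": 0,"tz": 0.03,"rx": 0,"ry": 0,"rz": 0,"gripper": 0},{"tx": 0,"ty": 0,"tz": 0.036,"rx": 0,"ry": 0,"rz": 0,"gripper": 0},{"tx": 0,"ty": 0,"tz": 0.036,"rx": 0,"ry": 0,"rz": 0,"gripper": 0}]}}

```text
clock: 6.2
position: [559.8, -123.6, 152.0]
orientation: [-3.139, -0.001, 1.571]
force: [1.0, -0.1, -1.9]
gripper_width: 11.8
finger_force: 30.0
```

Call:
{"op": "apply_moves", "data": {"series": [{"tx": 0,"ty": 0,"tz": 0.005,"rx": 0,"ry": 0,"rz": 0,"gripper": 0},{"tx": 0,"ty": 0,"tz": 0.01,"rx": 0,"ry": 0,"rz": 0,"gripper": 0},{"tx": 0,"ty": 0,"tz": 0.015,"rx": 0,"ry": 0,"rz": 0,"gripper": 0},{"tx": 0,"ty": 0,"tz": 0.02,"rx": 0,"ry": 0,"rz": 0,"gripper": 0},{"tx": 0,"ty": 0,"tz": 0.02,"rx": 0,"ry": 0,"rz": 0,"gripper": 0}]}}

```text
clock: 6.7
position: [560.3, -123.8, 132.8]
orientation: [-3.141, -0.001, 1.571]
force: [-1.4, -0.2, -2.7]
gripper_width: 11.7
finger_force: 30.0
```

```bash
python3 - <<'E'
from h import *
s=shot('side'); st=get_state(); print(st['position'],st['orientation'],st['force'],st['torque'],st['gripper_width'])
b=cv2.resize(s['img'][100:220,210:370,::-1],(800,600),interpolation=cv2.INTER_CUBIC)
cv2.imwrite('pics/z6.png',b)
E
```

```text
[ 560.35504341 -123.81634559  133.07010722] [-3.14069511e+00 -5.39481242e-04  1.57091485e+00] [-2.79790338  0.07907302 -2.59709326] [ 2.31455430e-02  4.41066042e-01 -3.31010791e-05] 12.087352416664576
```

View pics/z6.png

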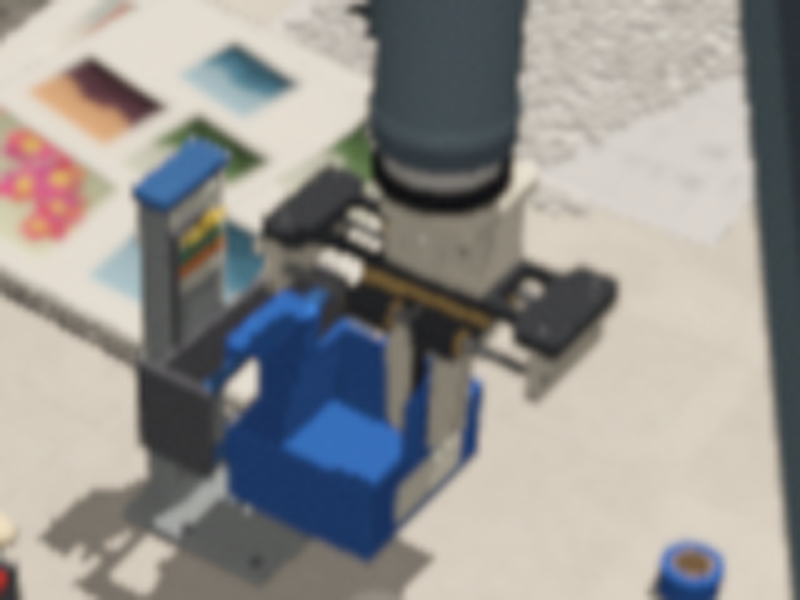

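The lip is over the bar and the marker stands at the top of its scale. I lower in steps and watch Fz, roughly 0.6 N per mm of dip.

Call:
{"op": "apply_moves", "data": {"series": [{"tx": 0,"ty": 0,"tz": 0.003,"rx": 0,"ry": 0,"rz": 0,"gripper": 0},{"tx": 0,"ty": 0,"tz": 0.006,"rx": 0,"ry": 0,"rz": 0,"gripper": 0},{"tx": 0,"ty": 0,"tz": 0.009,"rx": 0,"ry": 0,"rz": 0,"gripper": 0},{"tx": 0,"ty": 0,"tz": 0.011,"rx": 0,"ry": 0,"rz": 0,"gripper": 0},{"tx": 0,"ty": 0,"tz": 0.011,"rx": 0,"ry": 0,"rz": 0,"gripper": 0}]}}

```text
clock: 7.25
position: [560.5, -124.0, 122.7]
orientation: [-3.141, -0.0, 1.571]
force: [-5.4, 0.4, 2.2]
gripper_width: 11.7
finger_force: 30.0
```

```bash
cat >> h.py <<'E'
def marks(s,col):
    # yellow marker, green and orange band centroids (rows) on the post, from the side view
    x0,y0,x1,y1={'blue':(232,125,268,180),'red':(155,185,200,250)}[col]
    h=cv2.cvtColor(cv2.resize(s['img'][y0:y1,x0:x1],None,fx=8,fy=8,interpolation=cv2.INTER_CUBIC),cv2.COLOR_RGB2HSV); H,S,V=h[...,0].astype(int),h[...,1],h[...,2]
    out={}
    for n,lo,hi,vm in (('yellow',22,34,110),('green',40,90,30),('orange',8,19,90)):
        m=((H>=lo)&(H<=hi)&(S>130)&(V>vm)); v,u=np.nonzero(m); out[n]=(len(v),)+((round(u.mean()/8+x0,2),round(v.mean()/8+y0,2)) if len(v) else ())
    return out
E
python3 - <<'E'
from h import *
s=shot('side'); st=get_state(); print(st['position'],st['orientation'],st['force'],st['torque'],st['gripper_width'])
print(marks(s,'blue'))
s0=dict(s); s0['img']=cv2.imread('pics/side0.png')[:,:,::-1].copy(); print(marks(s0,'blue'),marks(s0,'red'))
E
```

```text
[ 560.49759601 -123.93956675  122.81340683] [-3.14145042e+00 -4.44023509e-05  1.57092361e+00] [-4.46553155  0.53450651  1.71571724] [ 0.14708131  0.71518717 -0.20521042] 12.092622443925887
{'yellow': (751, np.float64(251.25), np.float64(146.8)), 'green': (0,), 'orange': (818, np.float64(249.88), np.float64(151.44))}
{'yellow': (712, np.float64(250.44), np.float64(145.37)), 'green': (0,), 'orange': (762, np.float64(250.02), np.float64(151.48))} {'yellow': (1254, np.float64(178.31), np.float64(208.12)), 'green': (0,), 'orange': (948, np.float64(178.61), np.float64(214.2))}
```

The dip is about 7 mm (4.2 N over the free-hanging reading), as expected. I pull 9 mm further for a dip of about 16 mm.

Call:
{"op": "apply_moves", "data": {"series": [{"tx": 0,"ty": 0,"tz": 0.003,"rx": 0,"ry": 0,"rz": 0,"gripper": 0},{"tx": 0,"ty": 0,"tz": 0.005,"rx": 0,"ry": 0,"rz": 0,"gripper": 0},{"tx": 0,"ty": 0,"tz": 0.007,"rx": 0,"ry": 0,"rz": 0,"gripper": 0},{"tx": 0,"ty": 0,"tz": 0.009,"rx": 0,"ry": 0,"rz": 0,"gripper": 0},{"tx": 0,"ty": 0,"tz": 0.009,"rx": 0,"ry": 0,"rz": 0,"gripper": 0}]}}

```text
clock: 7.8
position: [560.6, -123.9, 114.4]
orientation: [3.141, -0.0, 1.571]
force: [-7.5, 1.6, 6.0]
gripper_width: 11.8
finger_force: 30.1
```

```bash
python3 - <<'E'
from h import *
s=shot('side'); st=get_state(); print(st['position'],st['orientation'],st['force'],st['torque'],st['gripper_width'])
print(marks(s,'blue'))
a=proj(s,(719,-124,230));b=proj(s,(719,-124,210)); print('px per 20mm',b-a)
b=np.vstack([cv2.resize(s['img'][125:185,225:305,::-1],(800,600),interpolation=cv2.INTER_CUBIC)])
cv2.imwrite('pics/z7.png',b)
E
```

```text
[ 560.52691861 -123.82921376  114.54473332] [3.14126637e+00 3.69255351e-07 1.57090977e+00] [-7.57563333  1.78067798  5.87809354] [ 0.22034561  0.71492893 -0.22352526] 11.785555341008134
{'yellow': (276, np.float64(252.66), np.float64(147.14)), 'green': (0,), 'orange': (934, np.float64(249.93), np.float64(151.49))}
px per 20mm [0.11743621 5.85046911]
```

View pics/z7.png

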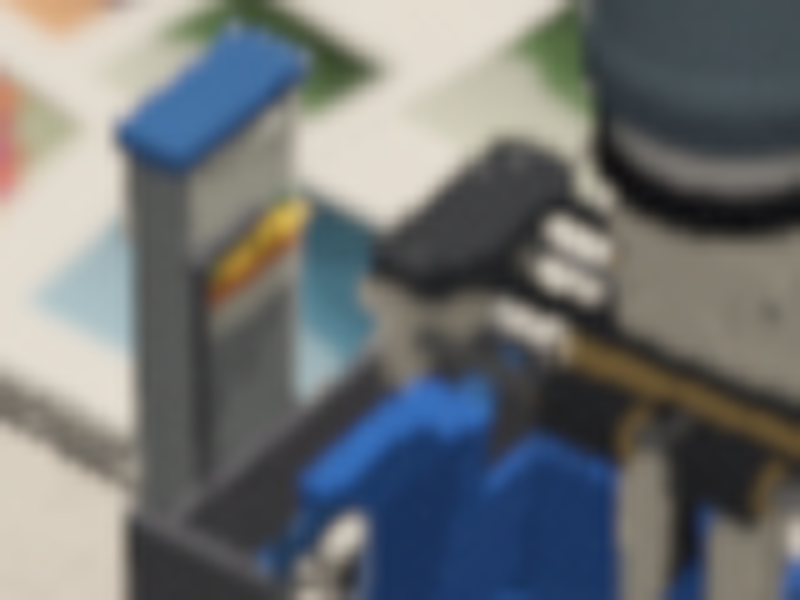

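Zoomed view: the yellow marker now covers the green band and sits just above the orange one. Force and travel put the dip at about 14–15.5 mm. I ease back up to the free-hanging height, open and leave.

Call:
{"op": "apply_moves", "data": {"series": [{"tx": 0,"ty": 0,"tz": -0.004,"rx": 0,"ry": 0,"rz": 0,"gripper": 0},{"tx": 0,"ty": 0,"tz": -0.008,"rx": 0,"ry": 0,"rz": 0,"gripper": 0},{"tx": 0,"ty": 0,"tz": -0.012,"rx": 0,"ry": 0,"rz": 0,"gripper": 0},{"tx": 0,"ty": 0,"tz": -0.012,"rx": 0,"ry": 0,"rz": 0,"gripper": 0}]}}

```text
clock: 8.25
position: [560.5, -124.0, 126.2]
orientation: [3.141, 0.0, 1.571]
force: [-4.6, 0.6, 0.6]
gripper_width: 11.8
finger_force: 30.0
```

Call:
{"op": "apply_moves", "data": {"series": [{"tx": 0,"ty": 0,"tz": 0,"rx": 0,"ry": 0,"rz": 0,"gripper": 0.02},{"tx": 0,"ty": 0,"tz": 0,"rx": 0,"ry": 0,"rz": 0,"gripper": 0.04},{"tx": 0,"ty": 0,"tz": 0,"rx": 0,"ry": 0,"rz": 0,"gripper": 0.05},{"tx": 0,"ty": 0,"tz": 0,"rx": 0,"ry": 0,"rz": 0,"gripper": 0.05},{"tx": 0,"ty": 0,"tz": 0,"rx": 0,"ry": 0,"rz": 0,"gripper": 0.05}]}}

```text
clock: 8.75
position: [561.1, -124.1, 125.8]
orientation: [3.141, 0.0, 1.571]
force: [0.5, -0.0, -0.4]
gripper_width: 46.9
finger_force: 0.0
```

Call:
{"op": "apply_moves", "data": {"series": [{"tx": 0,"ty": 0,"tz": -0.02,"rx": 0,"ry": 0,"rz": 0,"gripper": 0.05},{"tx": 0,"ty": 0,"tz": -0.055,"rx": 0,"ry": 0,"rz": 0,"gripper": 0.05},{"tx": 0,"ty": 0,"tz": -0.095,"rx": 0,"ry": 0,"rz": 0,"gripper": 0.05},{"tx": 0,"ty": 0,"tz": -0.12,"rx": 0,"ry": 0,"rz": 0,"gripper": 0.05},{"tx": 0,"ty": 0,"tz": -0.12,"rx": 0,"ry": 0,"rz": 0,"gripper": 0.05}]}}

```text
clock: 9.25
position: [562.9, -124.9, 250.3]
orientation: [3.133, 0.003, 1.571]
force: [-0.1, 1.1, -0.4]
gripper_width: 49.8
finger_force: 0.0
```

```bash
cat > /tmp/a.py <<'E'
import json
p=json.load(open('pose.json')); p[2]=189.7-56-11-9+12+120; json.dump(p,open('pose.json','w')); print(p)
E
python3 /tmp/a.py; python3 plan.py "500 100 250 90; 490 356 220 83.5; 490 356 130 83.5;490 356 57 83.5"; python3 -c "
from h import *
st=get_state();print(st['position'],st['force']);s=shot('side');print(marks(s,'blue'))"
```

```text
[560.6370680131984, -123.9729857415239, 245.7, 90.00999999999999]
tx 0.112 ty -0.030 tz -0.002 rz 0.0  rows 4 -> [530.6 -12.  247.7  90. ]
tx 0.112 ty -0.031 tz -0.002 rz 0.0  rows 4 -> [499.6 100.  249.7  90. ]
tx 0.128 ty -0.005 tz 0.015 rz 3.3  rows 4 -> [494.6 228.  234.7  86.7]
tx 0.128 ty -0.012 tz 0.015 rz 3.2  rows 4 -> [489.9 356.5 219.7  83.5]
tx -0.000 ty 0.000 tz 0.090 rz 0.0  rows 3 -> [489.9 356.5 129.7  83.5]
tx -0.000 ty 0.000 tz 0.073 rz 0.0  rows 3 -> [489.9 356.5  56.7  83.5]
[ 562.933027   -124.88461658  250.27843607] [-0.07003887  1.102454   -0.42853078]
{'yellow': (1127, np.float64(250.2), np.float64(148.76)), 'green': (0,), 'orange': (793, np.float64(250.18), np.float64(151.43))}
```

The blue bin is released with its marker in the green: yellow moved from row 145.4 to 148.8 and orange is at 151.4. On to the red bin.

Call:
{"op": "apply_moves", "data": {"series": [{"tx": 0.05,"ty": -0.014,"tz": -0.001,"rx": 0,"ry": 0,"rz": 0,"gripper": 0.06},{"tx": 0.1,"ty": -0.028,"tz": -0.002,"rx": 0,"ry": 0,"rz": 0,"gripper": 0.06},{"tx": 0.148,"ty": -0.041,"tz": -0.003,"rx": 0,"ry": 0,"rz": 0,"gripper": 0.06},{"tx": 0.196,"ty": -0.054,"tz": -0.004,"rx": 0,"ry": 0,"rz": 0,"gripper": 0.06},{"tx": 0.224,"ty": -0.061,"tz": -0.004,"rx": 0,"ry": 0,"rz": 0,"gripper": 0.06}]}}

```text
clock: 9.8
position: [497.4, 102.8, 248.0]
orientation: [-3.139, -0.001, 1.572]
force: [0.8, -0.2, 0.6]
gripper_width: 59.9
finger_force: 0.0
```

Call:
{"op": "apply_moves", "data": {"series": [{"tx": 0.128,"ty": -0.005,"tz": 0.015,"rx": 0,"ry": 0,"rz": 3.3,"gripper": 0.06},{"tx": 0.128,"ty": -0.005,"tz": 0.015,"rx": 0,"ry": 0,"rz": 3.3,"gripper": 0.06},{"tx": 0.128,"ty": -0.005,"tz": 0.015,"rx": 0,"ry": 0,"rz": 3.3,"gripper": 0.06},{"tx": 0.128,"ty": -0.005,"tz": 0.015,"rx": 0,"ry": 0,"rz": 3.3,"gripper": 0.06}]}}

```text
clock: 10.2
position: [492.6, 231.2, 232.1]
orientation: [-3.137, -0.0, 1.518]
force: [0.6, -0.3, -0.7]
gripper_width: 59.7
finger_force: 0.0
```

Call:
{"op": "apply_moves", "data": {"series": [{"tx": 0.128,"ty": -0.012,"tz": 0.015,"rx": 0,"ry": 0,"rz": 3.2,"gripper": 0.06},{"tx": 0.128,"ty": -0.012,"tz": 0.015,"rx": 0,"ry": 0,"rz": 3.2,"gripper": 0.06},{"tx": 0.128,"ty": -0.012,"tz": 0.015,"rx": 0,"ry": 0,"rz": 3.2,"gripper": 0.06},{"tx": 0.128,"ty": -0.012,"tz": 0.015,"rx": 0,"ry": 0,"rz": 3.2,"gripper": 0.06},{"tx": 0.128,"ty": -0.012,"tz": 0.015,"rx": 0,"ry": 0,"rz": 3.2,"gripper": 0.06}]}}

```text
clock: 10.7
position: [489.6, 355.6, 218.2]
orientation: [-3.14, 0.002, 1.458]
force: [0.2, -0.2, 0.2]
gripper_width: 60.0
finger_force: 0.0
```

Call:
{"op": "apply_moves", "data": {"series": [{"tx": 0,"ty": 0,"tz": 0.04,"rx": 0,"ry": 0,"rz": 0,"gripper": 0.06},{"tx": 0,"ty": 0,"tz": 0.08,"rx": 0,"ry": 0,"rz": 0,"gripper": 0.06},{"tx": 0,"ty": 0,"tz": 0.09,"rx": 0,"ry": 0,"rz": 0,"gripper": 0.06},{"tx": 0,"ty": 0,"tz": 0.09,"rx": 0,"ry": 0,"rz": 0,"gripper": 0.06}]}}

```text
clock: 11.1
position: [489.3, 354.4, 128.2]
orientation: [-3.138, 0.003, 1.456]
force: [-0.3, -0.5, 0.0]
gripper_width: 59.9
finger_force: 0.0
```

Call:
{"op": "apply_moves", "data": {"series": [{"tx": 0,"ty": 0,"tz": 0.025,"rx": 0,"ry": 0,"rz": 0,"gripper": 0.06},{"tx": 0,"ty": 0,"tz": 0.05,"rx": 0,"ry": 0,"rz": 0,"gripper": 0.06},{"tx": 0,"ty": 0,"tz": 0.073,"rx": 0,"ry": 0,"rz": 0,"gripper": 0.06},{"tx": 0,"ty": 0,"tz": 0.073,"rx": 0,"ry": 0,"rz": 0,"gripper": 0.06}]}}

```text
clock: 11.5
position: [489.5, 355.4, 56.0]
orientation: [-3.139, 0.002, 1.457]
force: [-1.2, -0.8, -0.5]
gripper_width: 60.1
finger_force: 0.0
```

Call:
{"op": "apply_moves", "data": {"series": [{"tx": 0,"ty": 0,"tz": 0,"rx": 0,"ry": 0,"rz": 0,"gripper": 0.03},{"tx": 0,"ty": 0,"tz": 0,"rx": 0,"ry": 0,"rz": 0,"gripper": 0.01},{"tx": 0,"ty": 0,"tz": 0,"rx": 0,"ry": 0,"rz": 0,"gripper": 0.0},{"tx": 0,"ty": 0,"tz": 0,"rx": 0,"ry": 0,"rz": 0,"gripper": 0.0},{"tx": 0,"ty": 0,"tz": 0,"rx": 0,"ry": 0,"rz": 0,"gripper": 0.0}], "force": 30}}

```text
clock: 12.0
position: [490.3, 356.7, 57.4]
orientation: [3.141, -0.001, 1.458]
force: [-0.8, -0.8, -0.2]
gripper_width: 24.1
finger_force: 0.0
```

Call:
{"op": "apply_moves", "data": {"series": [{"tx": 0,"ty": 0,"tz": 0,"rx": 0,"ry": 0,"rz": 0,"gripper": 0.0},{"tx": 0,"ty": 0,"tz": 0,"rx": 0,"ry": 0,"rz": 0,"gripper": 0.0},{"tx": 0,"ty": 0,"tz": -0.01,"rx": 0,"ry": 0,"rz": 0,"gripper": 0.0},{"tx": 0,"ty": 0,"tz": -0.03,"rx": 0,"ry": 0,"rz": 0,"gripper": 0.0},{"tx": 0,"ty": 0,"tz": -0.03,"rx": 0,"ry": 0,"rz": 0,"gripper": 0.0}]}}

```text
clock: 12.5
position: [491.4, 357.3, 89.2]
orientation: [3.138, -0.002, 1.458]
force: [0.6, 1.1, -2.6]
gripper_width: 12.0
finger_force: 30.0
```

```bash
python3 - <<'E'
import json
p=json.load(open('pose.json')); p[2]+=30; json.dump(p,open('pose.json','w'))
E
python3 plan.py "490 356 190 83.5; 505 160 200 98.5; 550.2 167 190 98.5"; python3 -c "
from h import *
st=get_state();print(st['position'],st['orientation'],st['gripper_width'],st['force'])"
```

```text
tx -0.000 ty 0.000 tz -0.103 rz 0.0  rows 4 -> [489.9 356.5 189.7  83.5]
tx -0.097 ty 0.019 tz -0.005 rz -7.5  rows 3 -> [497.9 258.  194.7  91. ]
tx -0.098 ty 0.005 tz -0.005 rz -7.5  rows 3 -> [504.6 160.1 199.7  98.5]
tx 0.000 ty 0.046 tz 0.010 rz 0.0  rows 2 -> [550.1 166.9 189.7  98.5]
[491.41605007 357.32545487  89.20629259] [ 3.13802885e+00 -2.40547652e-03  1.45755874e+00] 12.02083213685333 [ 0.55794916  1.07612202 -2.58695792]
```

Call:
{"op": "apply_moves", "data": {"series": [{"tx": 0,"ty": 0,"tz": -0.03,"rx": 0,"ry": 0,"rz": 0,"gripper": 0},{"tx": 0,"ty": 0,"tz": -0.065,"rx": 0,"ry": 0,"rz": 0,"gripper": 0},{"tx": 0,"ty": 0,"tz": -0.09,"rx": 0,"ry": 0,"rz": 0,"gripper": 0},{"tx": 0,"ty": 0,"tz": -0.103,"rx": 0,"ry": 0,"rz": 0,"gripper": 0},{"tx": 0,"ty": 0,"tz": -0.103,"rx": 0,"ry": 0,"rz": 0,"gripper": 0}]}}

```text
clock: 13.0
position: [490.7, 356.9, 191.1]
orientation: [3.139, -0.002, 1.458]
force: [0.3, -0.4, -2.5]
gripper_width: 11.9
finger_force: 30.0
```

Call:
{"op": "apply_moves", "data": {"series": [{"tx": -0.025,"ty": 0.005,"tz": -0.001,"rx": 0,"ry": 0,"rz": -2,"gripper": 0},{"tx": -0.05,"ty": 0.01,"tz": -0.002,"rx": 0,"ry": 0,"rz": -4,"gripper": 0},{"tx": -0.075,"ty": 0.015,"tz": -0.004,"rx": 0,"ry": 0,"rz": -6,"gripper": 0},{"tx": -0.097,"ty": 0.019,"tz": -0.005,"rx": 0,"ry": 0,"rz": -7.5,"gripper": 0}]}}

```text
clock: 13.4
position: [496.7, 256.5, 192.3]
orientation: [-3.138, 0.001, 1.59]
force: [0.3, -0.6, -2.1]
gripper_width: 11.6
finger_force: 30.0
```

Call:
{"op": "apply_moves", "data": {"series": [{"tx": -0.025,"ty": 0.001,"tz": -0.001,"rx": 0,"ry": 0,"rz": -2,"gripper": 0},{"tx": -0.05,"ty": 0.002,"tz": -0.002,"rx": 0,"ry": 0,"rz": -4,"gripper": 0},{"tx": -0.075,"ty": 0.003,"tz": -0.004,"rx": 0,"ry": 0,"rz": -6,"gripper": 0},{"tx": -0.098,"ty": 0.005,"tz": -0.005,"rx": 0,"ry": 0,"rz": -7.5,"gripper": 0},{"tx": -0.098,"ty": 0.005,"tz": -0.005,"rx": 0,"ry": 0,"rz": -7.5,"gripper": 0}]}}

```text
clock: 13.9
position: [503.9, 157.5, 197.6]
orientation: [-3.138, 0.001, 1.717]
force: [0.2, 0.5, -3.3]
gripper_width: 11.8
finger_force: 30.0
```

Call:
{"op": "apply_moves", "data": {"series": [{"tx": 0,"ty": 0.023,"tz": 0.005,"rx": 0,"ry": 0,"rz": 0,"gripper": 0},{"tx": 0,"ty": 0.046,"tz": 0.01,"rx": 0,"ry": 0,"rz": 0,"gripper": 0},{"tx": 0,"ty": 0.046,"tz": 0.01,"rx": 0,"ry": 0,"rz": 0,"gripper": 0},{"tx": 0,"ty": 0.046,"tz": 0.01,"rx": 0,"ry": 0,"rz": 0,"gripper": 0},{"tx": 0,"ty": 0.046,"tz": 0.01,"rx": 0,"ry": 0,"rz": 0,"gripper": 0}]}}

```text
clock: 14.4
position: [548.9, 167.2, 188.7]
orientation: [-3.139, -0.0, 1.72]
force: [0.8, 0.4, -2.3]
gripper_width: 12.0
finger_force: 30.0
```

```bash
python3 - <<'E'
from h import *
c=shot('top'); s=shot('side'); st=get_state(); print(st['position'],st['orientation'],st['gripper_width'],st['force'])
a=cv2.resize(c['img'][110:250,160:300,::-1],(400,400),interpolation=cv2.INTER_CUBIC); b=cv2.resize(s['img'][150:330,110:290,::-1],(400,400),interpolation=cv2.INTER_CUBIC)
cv2.imwrite('pics/z8.png',np.hstack([a,b]))
E
```

```text
[549.22503378 167.176005   189.4613938 ] [-3.14080791e+00 -1.65310921e-04  1.71969298e+00] 11.605402256017298 [ 0.18783594  0.10151393 -2.98344704]
```

View pics/z8.png

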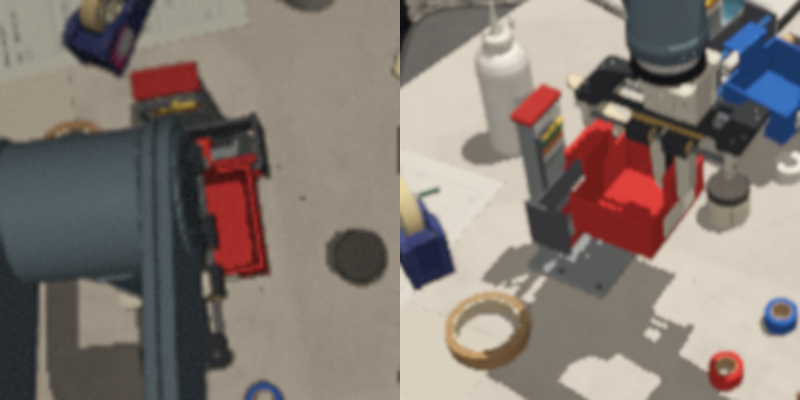

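The red bin is aligned with its stand. Lowering as with the blue one.

Call:
{"op": "apply_moves", "data": {"series": [{"tx": 0,"ty": 0,"tz": 0.01,"rx": 0,"ry": 0,"rz": 0,"gripper": 0},{"tx": 0,"ty": 0,"tz": 0.02,"rx": 0,"ry": 0,"rz": 0,"gripper": 0},{"tx": 0,"ty": 0,"tz": 0.03,"rx": 0,"ry": 0,"rz": 0,"gripper": 0},{"tx": 0,"ty": 0,"tz": 0.036,"rx": 0,"ry": 0,"rz": 0,"gripper": 0},{"tx": 0,"ty": 0,"tz": 0.036,"rx": 0,"ry": 0,"rz": 0,"gripper": 0}]}}

```text
clock: 15.0
position: [549.1, 166.7, 152.1]
orientation: [-3.139, -0.0, 1.719]
force: [0.2, -0.1, -2.4]
gripper_width: 11.7
finger_force: 30.0
```

Call:
{"op": "apply_moves", "data": {"series": [{"tx": 0,"ty": 0,"tz": 0.005,"rx": 0,"ry": 0,"rz": 0,"gripper": 0},{"tx": 0,"ty": 0,"tz": 0.01,"rx": 0,"ry": 0,"rz": 0,"gripper": 0},{"tx": 0,"ty": 0,"tz": 0.015,"rx": 0,"ry": 0,"rz": 0,"gripper": 0},{"tx": 0,"ty": 0,"tz": 0.02,"rx": 0,"ry": 0,"rz": 0,"gripper": 0},{"tx": 0,"ty": 0,"tz": 0.02,"rx": 0,"ry": 0,"rz": 0,"gripper": 0}]}}

```text
clock: 15.5
position: [549.5, 166.8, 132.7]
orientation: [-3.14, -0.0, 1.719]
force: [0.2, 1.2, -2.6]
gripper_width: 11.9
finger_force: 30.0
```

```bash
python3 - <<'E'
from h import *
s=shot('side'); st=get_state(); print(st['position'],st['orientation'],st['force'],st['torque'],st['gripper_width'])
print(marks(s,'red'),marks(s,'blue'))
b=cv2.resize(s['img'][180:285,150:290,::-1],(800,600),interpolation=cv2.INTER_CUBIC)
cv2.imwrite('pics/z9.png',b)
E
```

```text
[549.7607486  166.83854125 133.19566652] [-3.14064759e+00 -4.70855419e-05  1.71934120e+00] [ 0.04875826 -0.30612782 -3.16547689] [-0.00960624  0.03555423 -0.00592095] 11.881732004708777
{'yellow': (1363, np.float64(178.23), np.float64(208.22)), 'green': (0,), 'orange': (1096, np.float64(178.48), np.float64(214.15))} {'yellow': (0,), 'green': (0,), 'orange': (0,)}
```

View pics/z9.png

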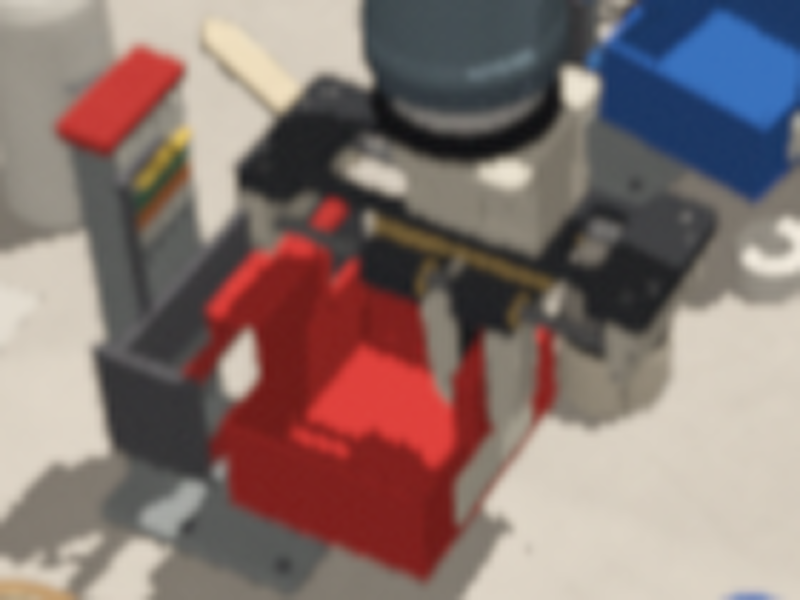

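The lip is over the red bar, with the marker still at the top of its scale. First part of the tug.

Call:
{"op": "apply_moves", "data": {"series": [{"tx": 0,"ty": 0,"tz": 0.003,"rx": 0,"ry": 0,"rz": 0,"gripper": 0},{"tx": 0,"ty": 0,"tz": 0.006,"rx": 0,"ry": 0,"rz": 0,"gripper": 0},{"tx": 0,"ty": 0,"tz": 0.009,"rx": 0,"ry": 0,"rz": 0,"gripper": 0},{"tx": 0,"ty": 0,"tz": 0.011,"rx": 0,"ry": 0,"rz": 0,"gripper": 0},{"tx": 0,"ty": 0,"tz": 0.011,"rx": 0,"ry": 0,"rz": 0,"gripper": 0}]}}

```text
clock: 16.05
position: [550.6, 166.9, 123.0]
orientation: [3.14, 0.0, 1.719]
force: [-1.3, 0.0, 1.2]
gripper_width: 11.9
finger_force: 30.0
```

```bash
python3 -c "
from h import *
s=shot('side');st=get_state();print(st['position'],st['orientation'],st['force'],st['torque'],marks(s,'red'))"
```

```text
[550.52399589 166.93171951 123.08463608] [3.14041409e+00 2.27212604e-05 1.71929967e+00] [-0.56692039 -0.12305075  2.0503229 ] [-0.04635558 -0.30112644 -0.0601421 ] {'yellow': (1432, np.float64(178.62), np.float64(210.14)), 'green': (0,), 'orange': (1232, np.float64(178.54), np.float64(213.97))}
```

Call:
{"op": "apply_moves", "data": {"series": [{"tx": 0,"ty": 0,"tz": 0.003,"rx": 0,"ry": 0,"rz": 0,"gripper": 0},{"tx": 0,"ty": 0,"tz": 0.005,"rx": 0,"ry": 0,"rz": 0,"gripper": 0},{"tx": 0,"ty": 0,"tz": 0.007,"rx": 0,"ry": 0,"rz": 0,"gripper": 0},{"tx": 0,"ty": 0,"tz": 0.009,"rx": 0,"ry": 0,"rz": 0,"gripper": 0},{"tx": 0,"ty": 0,"tz": 0.009,"rx": 0,"ry": 0,"rz": 0,"gripper": 0}]}}

```text
clock: 16.6
position: [550.6, 166.9, 114.1]
orientation: [3.14, 0.0, 1.719]
force: [-1.6, -0.8, 6.6]
gripper_width: 12.2
finger_force: 30.1
```

```bash
python3 -c "
from h import *
s=shot('side');st=get_state();print(st['position'],st['orientation'],st['force'],st['torque'],marks(s,'red'))
print(proj(s,(707,190,230))-proj(s,(707,190,210)))
cv2.imwrite('pics/z10.png',cv2.resize(s['img'][185:245,150:230,::-1],(800,600),interpolation=cv2.INTER_CUBIC))"
```

```text
[550.67533153 166.93194409 114.24279499] [3.13994436e+00 8.28290658e-05 1.71930526e+00] [-2.20590955 -0.48273411  6.19582606] [-0.01598691 -0.60433832 -0.00254915] {'yellow': (568, np.float64(180.5), np.float64(209.59)), 'green': (0,), 'orange': (1014, np.float64(178.1), np.float64(214.77))}
[-0.96760101 -6.05567108]
```

View pics/z10.png

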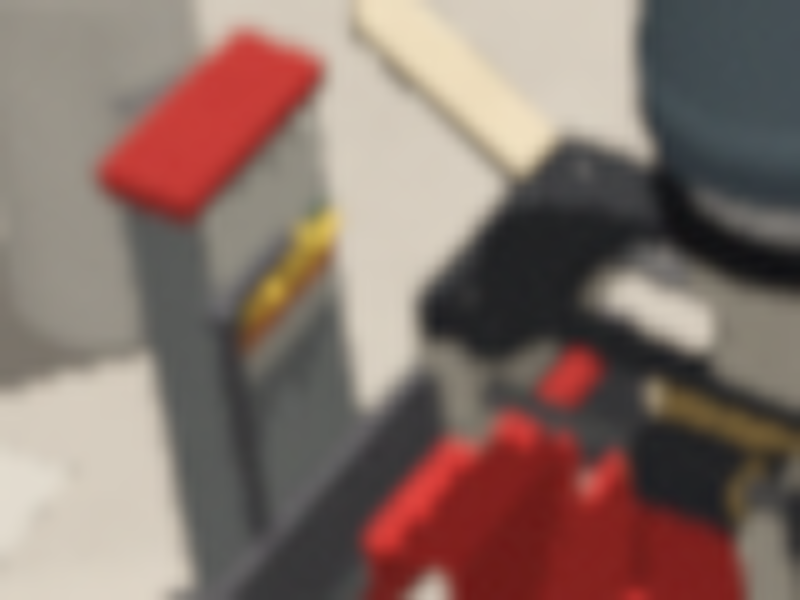

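The red marker covers the green band just above the orange one, same as the blue. Ease back, release and retreat.

Call:
{"op": "apply_moves", "data": {"series": [{"tx": 0,"ty": 0,"tz": -0.004,"rx": 0,"ry": 0,"rz": 0,"gripper": 0},{"tx": 0,"ty": 0,"tz": -0.008,"rx": 0,"ry": 0,"rz": 0,"gripper": 0},{"tx": 0,"ty": 0,"tz": -0.012,"rx": 0,"ry": 0,"rz": 0,"gripper": 0},{"tx": 0,"ty": 0,"tz": -0.012,"rx": 0,"ry": 0,"rz": 0,"gripper": 0}]}}

```text
clock: 17.05
position: [550.3, 166.9, 125.9]
orientation: [3.141, -0.0, 1.719]
force: [2.3, 1.4, -0.9]
gripper_width: 11.8
finger_force: 30.0
```

Call:
{"op": "apply_moves", "data": {"series": [{"tx": 0,"ty": 0,"tz": 0,"rx": 0,"ry": 0,"rz": 0,"gripper": 0.02},{"tx": 0,"ty": 0,"tz": 0,"rx": 0,"ry": 0,"rz": 0,"gripper": 0.04},{"tx": 0,"ty": 0,"tz": 0,"rx": 0,"ry": 0,"rz": 0,"gripper": 0.05},{"tx": 0,"ty": 0,"tz": 0,"rx": 0,"ry": 0,"rz": 0,"gripper": 0.05},{"tx": 0,"ty": 0,"tz": 0,"rx": 0,"ry": 0,"rz": 0,"gripper": 0.05}]}}

```text
clock: 17.55
position: [549.9, 166.9, 125.5]
orientation: [-3.141, -0.0, 1.719]
force: [0.2, -0.6, -0.4]
gripper_width: 46.8
finger_force: 0.0
```

Call:
{"op": "apply_moves", "data": {"series": [{"tx": 0,"ty": 0,"tz": -0.02,"rx": 0,"ry": 0,"rz": 0,"gripper": 0.05},{"tx": 0,"ty": 0,"tz": -0.055,"rx": 0,"ry": 0,"rz": 0,"gripper": 0.05},{"tx": 0,"ty": 0,"tz": -0.095,"rx": 0,"ry": 0,"rz": 0,"gripper": 0.05},{"tx": 0,"ty": 0,"tz": -0.12,"rx": 0,"ry": 0,"rz": 0,"gripper": 0.05},{"tx": 0,"ty": 0,"tz": -0.12,"rx": 0,"ry": 0,"rz": 0,"gripper": 0.05}]}}

```text
clock: 18.05
position: [552.3, 167.2, 250.2]
orientation: [3.133, 0.0, 1.719]
force: [0.9, -0.9, 0.5]
gripper_width: 50.0
finger_force: 0.0
```

```bash
cat >> h.py <<'E'
def rolls():
    for n in('top','side'):
        c=shot(n)
        for col in('red','blue'):
            k,_,st,ce=cv2.connectedComponentsWithStats(cmask(c['img'],col))
            print(n,col,[(int(round(p[0])),int(round(p[1])),int(st[i,4])) for i in range(1,k) if st[i,4]>20 for p in [onz(c,*ce[i],11)] if 300<p[0]<620 and -340<p[1]<340])
    return c
E
cat > /tmp/a.py <<'E'
import json
p=json.load(open('pose.json')); p[2]=189.7-56-11-9+12+120; json.dump(p,open('pose.json','w')); print(p)
E
python3 /tmp/a.py;  python3 -c "
from h import *
s=rolls();print(marks(s,'red'),marks(s,'blue'));print(get_state()['position'])"
```

```text
[550.0758560117168, 166.8777860158851, 245.7, 98.50999999999999]
top red [(465, -127, 69), (455, -39, 68)]
top blue [(434, 128, 50), (430, -226, 46)]
side red [(462, -123, 89), (453, -35, 100), (438, 229, 126)]
side blue [(428, -219, 61), (429, 135, 89)]
{'yellow': (1730, np.float64(178.5), np.float64(211.23)), 'green': (0,), 'orange': (846, np.float64(178.41), np.float64(214.62))} {'yellow': (716, np.float64(251.5), np.float64(147.51)), 'green': (0,), 'orange': (220, np.float64(252.82), np.float64(149.12))}
[550.08332556 166.87758719 245.75865815]
```

Both bins are released and both markers are in the green. The five rolls, averaged over the two views:

- Red: (439,228), (454,-37), (464,-125).
- Blue: (431,131), (429,-222).

I pick with the fingers closing along the bin's y and drop from just above the rim.

```bash
python3 plan.py "439 228.5 150 8.5; 439 228.5 60 8.5; 439 228.5 5 8.5; 439 228.5 180 8.5; 594 199 180 8.5; 594 199 132 8.5"
```

```text
tx 0.026 ty -0.034 tz 0.032 rz 30.0  rows 5 -> [512.6 187.6 213.7  68.5]
tx 0.006 ty -0.042 tz 0.032 rz 30.0  rows 5 -> [475.7 208.5 181.7  38.5]
tx -0.016 ty -0.038 tz 0.032 rz 30.0  rows 5 -> [439.5 228.3 149.7   8.5]
tx -0.001 ty -0.000 tz 0.090 rz 0.0  rows 3 -> [438.6 228.2  59.7   8.5]
tx 0.000 ty -0.000 tz 0.055 rz 0.0  rows 3 -> [438.6 228.2   4.7   8.5]
tx 0.000 ty -0.000 tz -0.175 rz 0.0  rows 5 -> [438.6 228.2 179.7   8.5]
tx 0.149 ty 0.052 tz -0.000 rz 0.0  rows 5 -> [593.6 198.8 179.7   8.5]
tx 0.000 ty -0.000 tz 0.048 rz 0.0  rows 2 -> [593.6 198.8 131.7   8.5]
```

Call:
{"op": "apply_moves", "data": {"series": [{"tx": 0.026,"ty": -0.034,"tz": 0.032,"rx": 0,"ry": 0,"rz": 30,"gripper": 0.06},{"tx": 0.026,"ty": -0.034,"tz": 0.032,"rx": 0,"ry": 0,"rz": 30,"gripper": 0.06},{"tx": 0.026,"ty": -0.034,"tz": 0.032,"rx": 0,"ry": 0,"rz": 30,"gripper": 0.06},{"tx": 0.026,"ty": -0.034,"tz": 0.032,"rx": 0,"ry": 0,"rz": 30,"gripper": 0.06},{"tx": 0.026,"ty": -0.034,"tz": 0.032,"rx": 0,"ry": 0,"rz": 30,"gripper": 0.06}]}}

```text
clock: 18.65
position: [511.4, 187.4, 211.6]
orientation: [-3.138, 0.002, 1.195]
force: [-0.2, -0.4, -0.5]
gripper_width: 60.4
finger_force: 0.0
```

Call:
{"op": "apply_moves", "data": {"series": [{"tx": 0.006,"ty": -0.042,"tz": 0.032,"rx": 0,"ry": 0,"rz": 30,"gripper": 0.06},{"tx": 0.006,"ty": -0.042,"tz": 0.032,"rx": 0,"ry": 0,"rz": 30,"gripper": 0.06},{"tx": 0.006,"ty": -0.042,"tz": 0.032,"rx": 0,"ry": 0,"rz": 30,"gripper": 0.06},{"tx": 0.006,"ty": -0.042,"tz": 0.032,"rx": 0,"ry": 0,"rz": 30,"gripper": 0.06},{"tx": 0.006,"ty": -0.042,"tz": 0.032,"rx": 0,"ry": 0,"rz": 30,"gripper": 0.06}]}}

```text
clock: 19.15
position: [475.0, 208.4, 180.5]
orientation: [-3.141, 0.002, 0.674]
force: [0.1, -0.1, -0.4]
gripper_width: 60.3
finger_force: 0.0
```

Call:
{"op": "apply_moves", "data": {"series": [{"tx": -0.016,"ty": -0.038,"tz": 0.032,"rx": 0,"ry": 0,"rz": 30,"gripper": 0.06},{"tx": -0.016,"ty": -0.038,"tz": 0.032,"rx": 0,"ry": 0,"rz": 30,"gripper": 0.06},{"tx": -0.016,"ty": -0.038,"tz": 0.032,"rx": 0,"ry": 0,"rz": 30,"gripper": 0.06},{"tx": -0.016,"ty": -0.038,"tz": 0.032,"rx": 0,"ry": 0,"rz": 30,"gripper": 0.06},{"tx": -0.016,"ty": -0.038,"tz": 0.032,"rx": 0,"ry": 0,"rz": 30,"gripper": 0.06}]}}

```text
clock: 19.65
position: [439.2, 228.2, 149.0]
orientation: [3.141, 0.001, 0.151]
force: [0.6, -0.9, 0.5]
gripper_width: 60.1
finger_force: 0.0
```

Call:
{"op": "apply_moves", "data": {"series": [{"tx": -0.001,"ty": 0,"tz": 0.04,"rx": 0,"ry": 0,"rz": 0,"gripper": 0.06},{"tx": -0.001,"ty": 0,"tz": 0.08,"rx": 0,"ry": 0,"rz": 0,"gripper": 0.06},{"tx": -0.001,"ty": 0,"tz": 0.09,"rx": 0,"ry": 0,"rz": 0,"gripper": 0.06},{"tx": -0.001,"ty": 0,"tz": 0.09,"rx": 0,"ry": 0,"rz": 0,"gripper": 0.06}]}}

```text
clock: 20.05
position: [437.2, 227.7, 58.3]
orientation: [3.141, 0.004, 0.151]
force: [0.3, -0.4, -0.1]
gripper_width: 60.0
finger_force: 0.0
```

```bash
python3 -c "
from h import *
s=rolls();st=get_state();print(st['position'],st['orientation'])"
```

```text
top red [(465, -127, 71), (455, -39, 68)]
top blue [(434, 128, 51), (430, -226, 46)]
side red [(462, -123, 89), (453, -35, 100), (435, 228, 106)]
side blue [(428, -219, 61), (429, 135, 90)]
[439.57637274 228.37359498  60.73393476] [-3.14143329e+00 -1.40061773e-03  1.49945723e-01]
```

Call:
{"op": "apply_moves", "data": {"series": [{"tx": 0,"ty": 0,"tz": 0.025,"rx": 0,"ry": 0,"rz": 0,"gripper": 0.06},{"tx": 0,"ty": 0,"tz": 0.045,"rx": 0,"ry": 0,"rz": 0,"gripper": 0.06},{"tx": 0,"ty": 0,"tz": 0.053,"rx": 0,"ry": 0,"rz": 0,"gripper": 0.06},{"tx": 0,"ty": 0,"tz": 0.055,"rx": 0,"ry": 0,"rz": 0,"gripper": 0.06}]}}

```text
clock: 20.55
position: [439.2, 228.3, 5.2]
orientation: [-3.141, -0.001, 0.149]
force: [0.6, 0.2, -0.7]
gripper_width: 59.9
finger_force: 0.0
```

Call:
{"op": "apply_moves", "data": {"series": [{"tx": 0,"ty": 0,"tz": 0,"rx": 0,"ry": 0,"rz": 0,"gripper": 0.04},{"tx": 0,"ty": 0,"tz": 0,"rx": 0,"ry": 0,"rz": 0,"gripper": 0.03},{"tx": 0,"ty": 0,"tz": 0,"rx": 0,"ry": 0,"rz": 0,"gripper": 0.03},{"tx": 0,"ty": 0,"tz": 0,"rx": 0,"ry": 0,"rz": 0,"gripper": 0.03},{"tx": 0,"ty": 0,"tz": 0,"rx": 0,"ry": 0,"rz": 0,"gripper": 0.03}], "force": 15}}

```text
clock: 21.05
position: [439.3, 228.3, 5.5]
orientation: [-3.141, -0.002, 0.149]
force: [0.3, -0.9, 6.1]
gripper_width: 39.5
finger_force: 15.0
```

Call:
{"op": "apply_moves", "data": {"series": [{"tx": 0,"ty": 0,"tz": -0.03,"rx": 0,"ry": 0,"rz": 0,"gripper": 0.03},{"tx": 0,"ty": 0,"tz": -0.07,"rx": 0,"ry": 0,"rz": 0,"gripper": 0.03},{"tx": 0,"ty": 0,"tz": -0.11,"rx": 0,"ry": 0,"rz": 0,"gripper": 0.03},{"tx": 0,"ty": 0,"tz": -0.15,"rx": 0,"ry": 0,"rz": 0,"gripper": 0.03},{"tx": 0,"ty": 0,"tz": -0.175,"rx": 0,"ry": 0,"rz": 0,"gripper": 0.03}]}}

```text
clock: 21.55
position: [439.4, 228.5, 182.9]
orientation: [-3.141, -0.004, 0.149]
force: [0.3, -0.0, -1.1]
gripper_width: 39.5
finger_force: 15.0
```

Call:
{"op": "apply_moves", "data": {"series": [{"tx": 0.03,"ty": 0.01,"tz": 0,"rx": 0,"ry": 0,"rz": 0,"gripper": 0.03},{"tx": 0.07,"ty": 0.025,"tz": 0,"rx": 0,"ry": 0,"rz": 0,"gripper": 0.03},{"tx": 0.11,"ty": 0.038,"tz": 0,"rx": 0,"ry": 0,"rz": 0,"gripper": 0.03},{"tx": 0.149,"ty": 0.052,"tz": 0,"rx": 0,"ry": 0,"rz": 0,"gripper": 0.03},{"tx": 0.149,"ty": 0.052,"tz": 0,"rx": 0,"ry": 0,"rz": 0,"gripper": 0.03}]}}

```text
clock: 22.05
position: [597.9, 196.9, 178.5]
orientation: [3.141, -0.001, 0.146]
force: [-0.8, 0.5, 0.1]
gripper_width: 39.8
finger_force: 15.0
```

```bash
python3 -c "
from h import *
c=shot('top');s=shot('side');st=get_state();print(st['position'],st['orientation'],st['gripper_width'],st['finger_force'])
a=cv2.resize(c['img'][110:250,160:300,::-1],(400,400),interpolation=cv2.INTER_CUBIC); b=cv2.resize(s['img'][150:330,110:290,::-1],(400,400),interpolation=cv2.INTER_CUBIC)
cv2.imwrite('pics/z11.png',np.hstack([a,b]))"
```

```text
[593.52446582 198.27327616 178.5547406 ] [-3.14139880e+00  2.18074412e-03  1.47412426e-01] 39.83427204389096 15.000001788139343
```

View pics/z11.png

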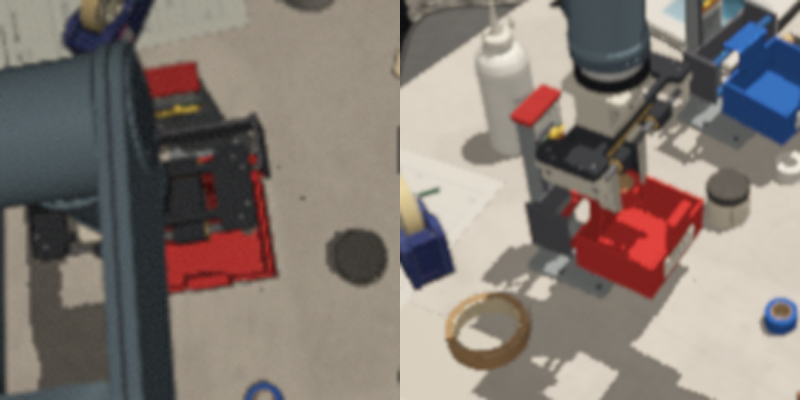

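The roll is held over the red bin, which hangs in place. Lower to the rim and let go.

Call:
{"op": "apply_moves", "data": {"series": [{"tx": 0,"ty": 0,"tz": 0.025,"rx": 0,"ry": 0,"rz": 0,"gripper": 0.03},{"tx": 0,"ty": 0,"tz": 0.048,"rx": 0,"ry": 0,"rz": 0,"gripper": 0.03},{"tx": 0,"ty": 0,"tz": 0.048,"rx": 0,"ry": 0,"rz": 0,"gripper": 0.03},{"tx": 0,"ty": 0,"tz": 0.048,"rx": 0,"ry": 0,"rz": 0,"gripper": 0.055},{"tx": 0,"ty": 0,"tz": 0.048,"rx": 0,"ry": 0,"rz": 0,"gripper": 0.055}]}}

```text
clock: 22.65
position: [594.0, 199.2, 133.5]
orientation: [-3.142, -0.002, 0.149]
force: [0.4, 0.5, 0.0]
gripper_width: 51.1
finger_force: 0.0
```

Call:
{"op": "apply_moves", "data": {"series": [{"tx": 0,"ty": 0,"tz": 0,"rx": 0,"ry": 0,"rz": 0,"gripper": 0.06},{"tx": 0,"ty": 0,"tz": -0.03,"rx": 0,"ry": 0,"rz": 0,"gripper": 0.06},{"tx": 0,"ty": 0,"tz": -0.06,"rx": 0,"ry": 0,"rz": 0,"gripper": 0.06}]}}

```text
clock: 22.95
position: [593.2, 198.8, 192.5]
orientation: [-3.142, 0.001, 0.149]
force: [1.5, 0.5, 0.6]
gripper_width: 59.7
finger_force: 0.0
```

```bash
cat > /tmp/z.py <<'E'
import json,sys
p=json.load(open('pose.json')); p[2]+=float(sys.argv[1]); json.dump(p,open('pose.json','w'))
E
python3 /tmp/z.py 60; python3 plan.py "463.5 -125 180 8.5; 463.5 -125 60 8.5; 463.5 -125 5 8.5; 463.5 -125 180 8.5; 601 149.5 180 8.5; 601 149.5 132 8.5"
python3 -c "
from h import *
s=rolls();st=get_state();print(st['position'],st['orientation'],marks(s,'red'))"
```

```text
tx -0.088 ty 0.150 tz 0.006 rz 0.0  rows 5 -> [528.8  37.4 185.7   8.5]
tx -0.089 ty 0.151 tz 0.006 rz 0.0  rows 5 -> [ 463.1 -125.1  179.7    8.5]
tx 0.000 ty -0.000 tz 0.120 rz 0.0  rows 4 -> [ 463.1 -125.1   59.7    8.5]
tx 0.000 ty -0.000 tz 0.055 rz 0.0  rows 3 -> [ 463.1 -125.1    4.7    8.5]
tx 0.000 ty -0.000 tz -0.175 rz 0.0  rows 5 -> [ 463.1 -125.1  179.7    8.5]
tx 0.089 ty -0.126 tz -0.000 rz 0.0  rows 5 -> [532.5  12.7 179.7   8.5]
tx 0.088 ty -0.125 tz -0.000 rz 0.0  rows 5 -> [601.  149.3 179.7   8.5]
tx 0.000 ty -0.000 tz 0.048 rz 0.0  rows 2 -> [601.  149.3 131.7   8.5]
top red [(593, 174, 744), (465, -127, 70), (455, -39, 65)]
top blue [(434, 128, 50), (430, -226, 46)]
side red [(462, -123, 88), (453, -35, 97)]
side blue [(428, -219, 61), (429, 135, 90)]
[596.62036184 199.332813   197.67671912] [-3.14153096 -0.01033479  0.14858368] {'yellow': (0,), 'green': (0,), 'orange': (0,)}
```

Call:
{"op": "apply_moves", "data": {"series": [{"tx": -0.03,"ty": 0.04,"tz": 0.006,"rx": 0,"ry": 0,"rz": 0,"gripper": 0.06},{"tx": -0.055,"ty": 0.08,"tz": 0.006,"rx": 0,"ry": 0,"rz": 0,"gripper": 0.06},{"tx": -0.075,"ty": 0.12,"tz": 0.006,"rx": 0,"ry": 0,"rz": 0,"gripper": 0.06},{"tx": -0.088,"ty": 0.15,"tz": 0.006,"rx": 0,"ry": 0,"rz": 0,"gripper": 0.06},{"tx": -0.088,"ty": 0.15,"tz": 0.006,"rx": 0,"ry": 0,"rz": 0,"gripper": 0.06}]}}

```text
clock: 23.55
position: [527.9, 34.1, 186.1]
orientation: [3.14, -0.0, 0.145]
force: [1.4, 0.4, 0.4]
gripper_width: 60.0
finger_force: 0.0
```

Call:
{"op": "apply_moves", "data": {"series": [{"tx": -0.025,"ty": 0.04,"tz": 0.006,"rx": 0,"ry": 0,"rz": 0,"gripper": 0.06},{"tx": -0.048,"ty": 0.08,"tz": 0.006,"rx": 0,"ry": 0,"rz": 0,"gripper": 0.06},{"tx": -0.07,"ty": 0.12,"tz": 0.006,"rx": 0,"ry": 0,"rz": 0,"gripper": 0.06},{"tx": -0.089,"ty": 0.151,"tz": 0.006,"rx": 0,"ry": 0,"rz": 0,"gripper": 0.06},{"tx": -0.089,"ty": 0.151,"tz": 0.006,"rx": 0,"ry": 0,"rz": 0,"gripper": 0.06}]}}

```text
clock: 24.05
position: [462.5, -128.1, 179.9]
orientation: [3.14, -0.0, 0.144]
force: [0.2, 0.6, -0.1]
gripper_width: 60.0
finger_force: 0.0
```

Call:
{"op": "apply_moves", "data": {"series": [{"tx": 0,"ty": 0,"tz": 0.04,"rx": 0,"ry": 0,"rz": 0,"gripper": 0.06},{"tx": 0,"ty": 0,"tz": 0.08,"rx": 0,"ry": 0,"rz": 0,"gripper": 0.06},{"tx": 0,"ty": 0,"tz": 0.11,"rx": 0,"ry": 0,"rz": 0,"gripper": 0.06},{"tx": 0,"ty": 0,"tz": 0.12,"rx": 0,"ry": 0,"rz": 0,"gripper": 0.06},{"tx": 0,"ty": 0,"tz": 0.12,"rx": 0,"ry": 0,"rz": 0,"gripper": 0.06}]}}

```text
clock: 24.55
position: [462.8, -123.7, 58.7]
orientation: [-3.14, 0.002, 0.149]
force: [0.6, 1.0, 0.2]
gripper_width: 60.1
finger_force: 0.0
```

Call:
{"op": "apply_moves", "data": {"series": [{"tx": 0,"ty": 0,"tz": 0.025,"rx": 0,"ry": 0,"rz": 0,"gripper": 0.06},{"tx": 0,"ty": 0,"tz": 0.045,"rx": 0,"ry": 0,"rz": 0,"gripper": 0.06},{"tx": 0,"ty": 0,"tz": 0.053,"rx": 0,"ry": 0,"rz": 0,"gripper": 0.06},{"tx": 0,"ty": 0,"tz": 0.055,"rx": 0,"ry": 0,"rz": 0,"gripper": 0.06}]}}

```text
clock: 24.95
position: [463.8, -125.1, 5.2]
orientation: [3.141, -0.001, 0.149]
force: [-0.7, -0.1, -0.3]
gripper_width: 60.1
finger_force: 0.0
```

Call:
{"op": "apply_moves", "data": {"series": [{"tx": 0,"ty": 0,"tz": 0,"rx": 0,"ry": 0,"rz": 0,"gripper": 0.04},{"tx": 0,"ty": 0,"tz": 0,"rx": 0,"ry": 0,"rz": 0,"gripper": 0.03},{"tx": 0,"ty": 0,"tz": 0,"rx": 0,"ry": 0,"rz": 0,"gripper": 0.03},{"tx": 0,"ty": 0,"tz": 0,"rx": 0,"ry": 0,"rz": 0,"gripper": 0.03},{"tx": 0,"ty": 0,"tz": 0,"rx": 0,"ry": 0,"rz": 0,"gripper": 0.03}], "force": 15}}

```text
clock: 25.45
position: [463.9, -125.5, 5.6]
orientation: [3.14, -0.002, 0.148]
force: [-0.8, 0.8, 6.1]
gripper_width: 39.4
finger_force: 15.0
```

Call:
{"op": "apply_moves", "data": {"series": [{"tx": 0,"ty": 0,"tz": -0.03,"rx": 0,"ry": 0,"rz": 0,"gripper": 0.03},{"tx": 0,"ty": 0,"tz": -0.07,"rx": 0,"ry": 0,"rz": 0,"gripper": 0.03},{"tx": 0,"ty": 0,"tz": -0.11,"rx": 0,"ry": 0,"rz": 0,"gripper": 0.03},{"tx": 0,"ty": 0,"tz": -0.15,"rx": 0,"ry": 0,"rz": 0,"gripper": 0.03},{"tx": 0,"ty": 0,"tz": -0.175,"rx": 0,"ry": 0,"rz": 0,"gripper": 0.03}]}}

```text
clock: 25.95
position: [463.9, -125.5, 182.9]
orientation: [3.139, -0.003, 0.148]
force: [0.1, 0.4, 0.3]
gripper_width: 39.5
finger_force: 15.0
```

```bash
python3 -c "
from h import *
s=rolls();st=get_state();print(st['position'],st['gripper_width'],marks(s,'red'))
cv2.imwrite('pics/z12.png',cv2.resize(s['img'][170:290,140:300,::-1],(800,600),interpolation=cv2.INTER_CUBIC))"
```

```text
top red [(451, -28, 26)]
top blue [(431, 126, 40)]
side red [(545, -321, 32), (454, -36, 105)]
side blue [(428, -219, 61), (427, 135, 92)]
[ 465.24664298 -126.20360266  183.61073178] 39.823054423612035 {'yellow': (1770, np.float64(178.51), np.float64(211.18)), 'green': (0,), 'orange': (833, np.float64(178.45), np.float64(214.59))}
```

View pics/z12.png

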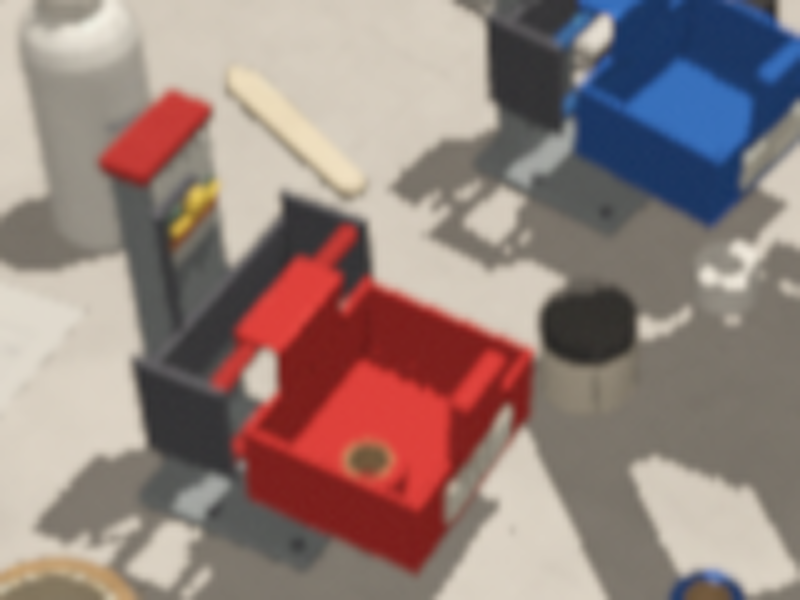

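The first red roll lies in the red bin, at (368,458) in the crop. The marker has green showing above it and orange below, so it is in the band. That was my last picture, so from here I check with masks and numbers. Carrying the second red roll.

Call:
{"op": "apply_moves", "data": {"series": [{"tx": 0.025,"ty": -0.035,"tz": 0,"rx": 0,"ry": 0,"rz": 0,"gripper": 0.03},{"tx": 0.05,"ty": -0.07,"tz": 0,"rx": 0,"ry": 0,"rz": 0,"gripper": 0.03},{"tx": 0.072,"ty": -0.1,"tz": 0,"rx": 0,"ry": 0,"rz": 0,"gripper": 0.03},{"tx": 0.089,"ty": -0.126,"tz": 0,"rx": 0,"ry": 0,"rz": 0,"gripper": 0.03},{"tx": 0.089,"ty": -0.126,"tz": 0,"rx": 0,"ry": 0,"rz": 0,"gripper": 0.03}]}}

```text
clock: 26.55
position: [532.6, 16.0, 177.9]
orientation: [-3.14, 0.002, 0.152]
force: [-0.2, 0.1, -0.9]
gripper_width: 39.7
finger_force: 15.0
```

Call:
{"op": "apply_moves", "data": {"series": [{"tx": 0.025,"ty": -0.035,"tz": 0,"rx": 0,"ry": 0,"rz": 0,"gripper": 0.03},{"tx": 0.05,"ty": -0.07,"tz": 0,"rx": 0,"ry": 0,"rz": 0,"gripper": 0.03},{"tx": 0.072,"ty": -0.1,"tz": 0,"rx": 0,"ry": 0,"rz": 0,"gripper": 0.03},{"tx": 0.088,"ty": -0.125,"tz": 0,"rx": 0,"ry": 0,"rz": 0,"gripper": 0.03},{"tx": 0.088,"ty": -0.125,"tz": 0,"rx": 0,"ry": 0,"rz": 0,"gripper": 0.03}]}}

```text
clock: 27.05
position: [601.1, 151.6, 177.7]
orientation: [-3.141, 0.002, 0.151]
force: [0.3, -0.5, -1.0]
gripper_width: 39.8
finger_force: 15.0
```

Call:
{"op": "apply_moves", "data": {"series": [{"tx": 0,"ty": 0,"tz": 0.025,"rx": 0,"ry": 0,"rz": 0,"gripper": 0.03},{"tx": 0,"ty": 0,"tz": 0.048,"rx": 0,"ry": 0,"rz": 0,"gripper": 0.03},{"tx": 0,"ty": 0,"tz": 0.048,"rx": 0,"ry": 0,"rz": 0,"gripper": 0.03},{"tx": 0,"ty": 0,"tz": 0.048,"rx": 0,"ry": 0,"rz": 0,"gripper": 0.055},{"tx": 0,"ty": 0,"tz": 0.048,"rx": 0,"ry": 0,"rz": 0,"gripper": 0.055}]}}

```text
clock: 27.55
position: [601.7, 148.6, 132.8]
orientation: [3.141, -0.002, 0.148]
force: [0.6, 0.3, 0.2]
gripper_width: 51.3
finger_force: 0.0
```

Call:
{"op": "apply_moves", "data": {"series": [{"tx": 0,"ty": 0,"tz": 0,"rx": 0,"ry": 0,"rz": 0,"gripper": 0.06},{"tx": 0,"ty": 0,"tz": -0.03,"rx": 0,"ry": 0,"rz": 0,"gripper": 0.06},{"tx": 0,"ty": 0,"tz": -0.06,"rx": 0,"ry": 0,"rz": 0,"gripper": 0.06}]}}

```text
clock: 27.85
position: [600.7, 149.1, 192.5]
orientation: [-3.142, 0.001, 0.148]
force: [0.6, 0.1, 0.2]
gripper_width: 60.2
finger_force: 0.0
```

```bash
python3 /tmp/z.py 60; python3 plan.py "454 -37 180 8.5; 454 -37 60 8.5; 454 -37 5 8.5; 454 -37 180 8.5; 595 174 180 8.5; 595 174 132 8.5"
python3 -c "
from h import *
s=rolls();st=get_state();print(st['position'],st['orientation'])"
```

```text
tx -0.086 ty 0.081 tz 0.006 rz 0.0  rows 4 -> [527.9  56.5 185.7   8.5]
tx -0.087 ty 0.082 tz 0.006 rz 0.0  rows 4 -> [454.  -37.5 179.7   8.5]
tx 0.000 ty -0.000 tz 0.120 rz 0.0  rows 4 -> [454.  -37.5  59.7   8.5]
tx 0.000 ty -0.000 tz 0.055 rz 0.0  rows 3 -> [454.  -37.5   4.7   8.5]
tx 0.000 ty -0.000 tz -0.175 rz 0.0  rows 5 -> [454.  -37.5 179.7   8.5]
tx 0.085 ty -0.094 tz -0.000 rz 0.0  rows 4 -> [524.2  68.1 179.7   8.5]
tx 0.086 ty -0.094 tz -0.000 rz 0.0  rows 4 -> [595.3 173.8 179.7   8.5]
tx -0.000 ty -0.000 tz 0.048 rz 0.0  rows 2 -> [595.3 173.8 131.7   8.5]
top red [(588, 143, 225), (571, 237, 55), (455, -39, 66)]
top blue [(434, 128, 50), (430, -226, 46)]
side red [(453, -35, 98)]
side blue [(428, -219, 61), (428, 135, 90)]
[604.11672489 149.4761534  197.62830515] [ 3.1407283  -0.01034579  0.14856387]
```

Call:
{"op": "apply_moves", "data": {"series": [{"tx": -0.035,"ty": 0.032,"tz": 0.006,"rx": 0,"ry": 0,"rz": 0,"gripper": 0.06},{"tx": -0.065,"ty": 0.06,"tz": 0.006,"rx": 0,"ry": 0,"rz": 0,"gripper": 0.06},{"tx": -0.086,"ty": 0.081,"tz": 0.006,"rx": 0,"ry": 0,"rz": 0,"gripper": 0.06},{"tx": -0.086,"ty": 0.081,"tz": 0.006,"rx": 0,"ry": 0,"rz": 0,"gripper": 0.06}]}}

```text
clock: 28.35
position: [525.9, 54.2, 186.0]
orientation: [3.141, 0.001, 0.146]
force: [-0.7, -0.5, -1.1]
gripper_width: 60.3
finger_force: 0.0
```

Call:
{"op": "apply_moves", "data": {"series": [{"tx": -0.035,"ty": 0.032,"tz": 0.006,"rx": 0,"ry": 0,"rz": 0,"gripper": 0.06},{"tx": -0.065,"ty": 0.06,"tz": 0.006,"rx": 0,"ry": 0,"rz": 0,"gripper": 0.06},{"tx": -0.087,"ty": 0.082,"tz": 0.006,"rx": 0,"ry": 0,"rz": 0,"gripper": 0.06},{"tx": -0.087,"ty": 0.082,"tz": 0.006,"rx": 0,"ry": 0,"rz": 0,"gripper": 0.06},{"tx": -0.087,"ty": 0.082,"tz": 0.006,"rx": 0,"ry": 0,"rz": 0,"gripper": 0.06}]}}

```text
clock: 28.85
position: [454.7, -37.6, 180.1]
orientation: [3.141, -0.002, 0.147]
force: [-0.1, -0.4, 0.3]
gripper_width: 60.0
finger_force: 0.0
```

Call:
{"op": "apply_moves", "data": {"series": [{"tx": 0,"ty": 0,"tz": 0.04,"rx": 0,"ry": 0,"rz": 0,"gripper": 0.06},{"tx": 0,"ty": 0,"tz": 0.08,"rx": 0,"ry": 0,"rz": 0,"gripper": 0.06},{"tx": 0,"ty": 0,"tz": 0.11,"rx": 0,"ry": 0,"rz": 0,"gripper": 0.06},{"tx": 0,"ty": 0,"tz": 0.12,"rx": 0,"ry": 0,"rz": 0,"gripper": 0.06},{"tx": 0,"ty": 0,"tz": 0.12,"rx": 0,"ry": 0,"rz": 0,"gripper": 0.06}]}}

```text
clock: 29.35
position: [453.9, -36.4, 58.6]
orientation: [-3.14, 0.002, 0.15]
force: [-0.8, -0.1, 0.6]
gripper_width: 60.1
finger_force: 0.0
```

Call:
{"op": "apply_moves", "data": {"series": [{"tx": 0,"ty": 0,"tz": 0.025,"rx": 0,"ry": 0,"rz": 0,"gripper": 0.06},{"tx": 0,"ty": 0,"tz": 0.045,"rx": 0,"ry": 0,"rz": 0,"gripper": 0.06},{"tx": 0,"ty": 0,"tz": 0.053,"rx": 0,"ry": 0,"rz": 0,"gripper": 0.06},{"tx": 0,"ty": 0,"tz": 0.055,"rx": 0,"ry": 0,"rz": 0,"gripper": 0.06}]}}

```text
clock: 29.75
position: [454.9, -37.4, 5.1]
orientation: [3.141, -0.001, 0.149]
force: [0.3, -0.2, 0.1]
gripper_width: 60.0
finger_force: 0.0
```

Call:
{"op": "apply_moves", "data": {"series": [{"tx": 0,"ty": 0,"tz": 0,"rx": 0,"ry": 0,"rz": 0,"gripper": 0.04},{"tx": 0,"ty": 0,"tz": 0,"rx": 0,"ry": 0,"rz": 0,"gripper": 0.03},{"tx": 0,"ty": 0,"tz": 0,"rx": 0,"ry": 0,"rz": 0,"gripper": 0.03},{"tx": 0,"ty": 0,"tz": 0,"rx": 0,"ry": 0,"rz": 0,"gripper": 0.03},{"tx": 0,"ty": 0,"tz": 0,"rx": 0,"ry": 0,"rz": 0,"gripper": 0.03}], "force": 15}}

```text
clock: 30.25
position: [454.8, -37.8, 5.5]
orientation: [3.141, -0.002, 0.148]
force: [-0.7, -0.2, 6.5]
gripper_width: 39.8
finger_force: 15.0
```

Call:
{"op": "apply_moves", "data": {"series": [{"tx": 0,"ty": 0,"tz": -0.03,"rx": 0,"ry": 0,"rz": 0,"gripper": 0.03},{"tx": 0,"ty": 0,"tz": -0.07,"rx": 0,"ry": 0,"rz": 0,"gripper": 0.03},{"tx": 0,"ty": 0,"tz": -0.11,"rx": 0,"ry": 0,"rz": 0,"gripper": 0.03},{"tx": 0,"ty": 0,"tz": -0.15,"rx": 0,"ry": 0,"rz": 0,"gripper": 0.03},{"tx": 0,"ty": 0,"tz": -0.175,"rx": 0,"ry": 0,"rz": 0,"gripper": 0.03}]}}

```text
clock: 30.75
position: [454.8, -37.7, 182.8]
orientation: [3.14, -0.003, 0.149]
force: [-0.3, 0.3, -0.9]
gripper_width: 39.5
finger_force: 15.0
```

Call:
{"op": "apply_moves", "data": {"series": [{"tx": 0.03,"ty": -0.033,"tz": 0,"rx": 0,"ry": 0,"rz": 0,"gripper": 0.03},{"tx": 0.06,"ty": -0.066,"tz": 0,"rx": 0,"ry": 0,"rz": 0,"gripper": 0.03},{"tx": 0.085,"ty": -0.094,"tz": 0,"rx": 0,"ry": 0,"rz": 0,"gripper": 0.03},{"tx": 0.085,"ty": -0.094,"tz": 0,"rx": 0,"ry": 0,"rz": 0,"gripper": 0.03}]}}

```text
clock: 31.15
position: [525.8, 71.3, 179.7]
orientation: [-3.14, -0.002, 0.152]
force: [-0.6, -1.4, -0.7]
gripper_width: 39.4
finger_force: 15.0
```

Call:
{"op": "apply_moves", "data": {"series": [{"tx": 0.03,"ty": -0.033,"tz": 0,"rx": 0,"ry": 0,"rz": 0,"gripper": 0.03},{"tx": 0.06,"ty": -0.066,"tz": 0,"rx": 0,"ry": 0,"rz": 0,"gripper": 0.03},{"tx": 0.086,"ty": -0.094,"tz": 0,"rx": 0,"ry": 0,"rz": 0,"gripper": 0.03},{"tx": 0.086,"ty": -0.094,"tz": 0,"rx": 0,"ry": 0,"rz": 0,"gripper": 0.03},{"tx": 0.086,"ty": -0.094,"tz": 0,"rx": 0,"ry": 0,"rz": 0,"gripper": 0.03}]}}

```text
clock: 31.65
position: [594.6, 173.5, 178.9]
orientation: [3.141, 0.002, 0.15]
force: [-0.5, 0.2, -0.0]
gripper_width: 39.4
finger_force: 15.0
```

Call:
{"op": "apply_moves", "data": {"series": [{"tx": 0,"ty": 0,"tz": 0.025,"rx": 0,"ry": 0,"rz": 0,"gripper": 0.03},{"tx": 0,"ty": 0,"tz": 0.048,"rx": 0,"ry": 0,"rz": 0,"gripper": 0.03},{"tx": 0,"ty": 0,"tz": 0.048,"rx": 0,"ry": 0,"rz": 0,"gripper": 0.03},{"tx": 0,"ty": 0,"tz": 0.048,"rx": 0,"ry": 0,"rz": 0,"gripper": 0.055},{"tx": 0,"ty": 0,"tz": 0.048,"rx": 0,"ry": 0,"rz": 0,"gripper": 0.055}]}}

```text
clock: 32.15
position: [596.0, 173.0, 133.4]
orientation: [3.141, -0.002, 0.148]
force: [0.1, -0.2, 0.7]
gripper_width: 51.3
finger_force: 0.0
```

Call:
{"op": "apply_moves", "data": {"series": [{"tx": 0,"ty": 0,"tz": 0,"rx": 0,"ry": 0,"rz": 0,"gripper": 0.06},{"tx": 0,"ty": 0,"tz": -0.03,"rx": 0,"ry": 0,"rz": 0,"gripper": 0.06},{"tx": 0,"ty": 0,"tz": -0.06,"rx": 0,"ry": 0,"rz": 0,"gripper": 0.06}]}}

```text
clock: 32.45
position: [594.9, 173.6, 192.5]
orientation: [-3.142, 0.001, 0.149]
force: [0.7, -0.5, 1.1]
gripper_width: 59.8
finger_force: 0.0
```

```bash
python3 /tmp/z.py 60
python3 -c "
from h import *
s=rolls();st=get_state();print(st['position'],st['orientation'])"
python3 plan.py "431 131.5 180 0; 431 131.5 60 0; 431 131.5 5 0; 431 131.5 180 0; 606 -100 180 0; 606 -100 132 0"
```

```text
top red [(584, 162, 414)]
top blue [(434, 128, 50), (430, -226, 46)]
side red []
side blue [(428, -219, 61), (429, 135, 89)]
[598.3858124  174.08930003 197.61293722] [ 3.14109871 -0.01024239  0.14869613]
tx -0.169 ty 0.017 tz 0.012 rz 8.5  rows 5 -> [430.7 131.9 179.7   0. ]
tx 0.000 ty 0.000 tz 0.120 rz 0.0  rows 4 -> [430.7 131.9  59.7   0. ]
tx 0.000 ty 0.000 tz 0.055 rz 0.0  rows 3 -> [430.7 131.9   4.7   0. ]
tx 0.000 ty 0.000 tz -0.175 rz 0.0  rows 5 -> [430.7 131.9 179.7   0. ]
tx 0.088 ty 0.116 tz -0.000 rz 0.0  rows 4 -> [518.7  15.9 179.7   0. ]
tx 0.087 ty 0.116 tz -0.000 rz 0.0  rows 4 -> [ 605.7 -100.   179.7    0. ]
tx 0.000 ty -0.000 tz 0.048 rz 0.0  rows 2 -> [ 605.7 -100.   131.7    0. ]
```

Three reds are delivered. Now the first blue roll.

Call:
{"op": "apply_moves", "data": {"series": [{"tx": -0.04,"ty": 0.004,"tz": 0.003,"rx": 0,"ry": 0,"rz": 2,"gripper": 0.06},{"tx": -0.08,"ty": 0.008,"tz": 0.006,"rx": 0,"ry": 0,"rz": 4,"gripper": 0.06},{"tx": -0.125,"ty": 0.013,"tz": 0.009,"rx": 0,"ry": 0,"rz": 6.5,"gripper": 0.06},{"tx": -0.169,"ty": 0.017,"tz": 0.012,"rx": 0,"ry": 0,"rz": 8.5,"gripper": 0.06},{"tx": -0.169,"ty": 0.017,"tz": 0.012,"rx": 0,"ry": 0,"rz": 8.5,"gripper": 0.06}]}}

```text
clock: 33.05
position: [423.6, 131.4, 178.2]
orientation: [3.141, 0.007, -0.0]
force: [0.4, -0.8, -0.2]
gripper_width: 59.8
finger_force: 0.0
```

Call:
{"op": "apply_moves", "data": {"series": [{"tx": 0,"ty": 0,"tz": 0.04,"rx": 0,"ry": 0,"rz": 0,"gripper": 0.06},{"tx": 0,"ty": 0,"tz": 0.08,"rx": 0,"ry": 0,"rz": 0,"gripper": 0.06},{"tx": 0,"ty": 0,"tz": 0.11,"rx": 0,"ry": 0,"rz": 0,"gripper": 0.06},{"tx": 0,"ty": 0,"tz": 0.12,"rx": 0,"ry": 0,"rz": 0,"gripper": 0.06},{"tx": 0,"ty": 0,"tz": 0.12,"rx": 0,"ry": 0,"rz": 0,"gripper": 0.06}]}}

```text
clock: 33.55
position: [430.3, 131.9, 58.9]
orientation: [3.141, 0.002, 0.0]
force: [0.4, -0.7, 0.7]
gripper_width: 59.9
finger_force: 0.0
```

Call:
{"op": "apply_moves", "data": {"series": [{"tx": 0,"ty": 0,"tz": 0.025,"rx": 0,"ry": 0,"rz": 0,"gripper": 0.06},{"tx": 0,"ty": 0,"tz": 0.045,"rx": 0,"ry": 0,"rz": 0,"gripper": 0.06},{"tx": 0,"ty": 0,"tz": 0.053,"rx": 0,"ry": 0,"rz": 0,"gripper": 0.06},{"tx": 0,"ty": 0,"tz": 0.055,"rx": 0,"ry": 0,"rz": 0,"gripper": 0.06}]}}

```text
clock: 33.95
position: [431.5, 132.0, 5.1]
orientation: [-3.142, -0.001, 0.0]
force: [-0.8, 0.2, 0.4]
gripper_width: 60.3
finger_force: 0.0
```

Call:
{"op": "apply_moves", "data": {"series": [{"tx": 0,"ty": 0,"tz": 0,"rx": 0,"ry": 0,"rz": 0,"gripper": 0.04},{"tx": 0,"ty": 0,"tz": 0,"rx": 0,"ry": 0,"rz": 0,"gripper": 0.03},{"tx": 0,"ty": 0,"tz": 0,"rx": 0,"ry": 0,"rz": 0,"gripper": 0.03},{"tx": 0,"ty": 0,"tz": 0,"rx": 0,"ry": 0,"rz": 0,"gripper": 0.03},{"tx": 0,"ty": 0,"tz": 0,"rx": 0,"ry": 0,"rz": 0,"gripper": 0.03}], "force": 15}}

```text
clock: 34.45
position: [431.5, 132.0, 5.5]
orientation: [-3.142, -0.002, 0.0]
force: [-0.1, -0.4, 6.7]
gripper_width: 39.8
finger_force: 15.0
```

Call:
{"op": "apply_moves", "data": {"series": [{"tx": 0,"ty": 0,"tz": -0.03,"rx": 0,"ry": 0,"rz": 0,"gripper": 0.03},{"tx": 0,"ty": 0,"tz": -0.07,"rx": 0,"ry": 0,"rz": 0,"gripper": 0.03},{"tx": 0,"ty": 0,"tz": -0.11,"rx": 0,"ry": 0,"rz": 0,"gripper": 0.03},{"tx": 0,"ty": 0,"tz": -0.15,"rx": 0,"ry": 0,"rz": 0,"gripper": 0.03},{"tx": 0,"ty": 0,"tz": -0.175,"rx": 0,"ry": 0,"rz": 0,"gripper": 0.03}]}}

```text
clock: 34.95
position: [431.6, 132.1, 182.9]
orientation: [-3.141, -0.004, 0.0]
force: [0.6, 0.1, 0.9]
gripper_width: 39.6
finger_force: 15.0
```

Call:
{"op": "apply_moves", "data": {"series": [{"tx": 0.025,"ty": 0.033,"tz": 0,"rx": 0,"ry": 0,"rz": 0,"gripper": 0.03},{"tx": 0.05,"ty": 0.066,"tz": 0,"rx": 0,"ry": 0,"rz": 0,"gripper": 0.03},{"tx": 0.072,"ty": 0.095,"tz": 0,"rx": 0,"ry": 0,"rz": 0,"gripper": 0.03},{"tx": 0.088,"ty": 0.116,"tz": 0,"rx": 0,"ry": 0,"rz": 0,"gripper": 0.03},{"tx": 0.088,"ty": 0.116,"tz": 0,"rx": 0,"ry": 0,"rz": 0,"gripper": 0.03}]}}

```text
clock: 35.45
position: [520.5, 13.2, 179.5]
orientation: [3.141, -0.001, -0.003]
force: [-0.4, 0.5, -0.8]
gripper_width: 39.4
finger_force: 15.0
```

Call:
{"op": "apply_moves", "data": {"series": [{"tx": 0.025,"ty": 0.033,"tz": 0,"rx": 0,"ry": 0,"rz": 0,"gripper": 0.03},{"tx": 0.05,"ty": 0.066,"tz": 0,"rx": 0,"ry": 0,"rz": 0,"gripper": 0.03},{"tx": 0.072,"ty": 0.095,"tz": 0,"rx": 0,"ry": 0,"rz": 0,"gripper": 0.03},{"tx": 0.087,"ty": 0.116,"tz": 0,"rx": 0,"ry": 0,"rz": 0,"gripper": 0.03},{"tx": 0.087,"ty": 0.116,"tz": 0,"rx": 0,"ry": 0,"rz": 0,"gripper": 0.03}]}}

```text
clock: 35.95
position: [606.7, -102.0, 179.0]
orientation: [3.141, 0.0, -0.002]
force: [0.2, 1.0, -0.7]
gripper_width: 39.5
finger_force: 15.0
```

Call:
{"op": "apply_moves", "data": {"series": [{"tx": 0,"ty": 0,"tz": 0.025,"rx": 0,"ry": 0,"rz": 0,"gripper": 0.03},{"tx": 0,"ty": 0,"tz": 0.048,"rx": 0,"ry": 0,"rz": 0,"gripper": 0.03},{"tx": 0,"ty": 0,"tz": 0.048,"rx": 0,"ry": 0,"rz": 0,"gripper": 0.03},{"tx": 0,"ty": 0,"tz": 0.048,"rx": 0,"ry": 0,"rz": 0,"gripper": 0.055},{"tx": 0,"ty": 0,"tz": 0.048,"rx": 0,"ry": 0,"rz": 0,"gripper": 0.055}]}}

```text
clock: 36.45
position: [606.3, -99.5, 133.3]
orientation: [3.141, -0.002, 0.001]
force: [1.0, 0.1, -0.4]
gripper_width: 51.5
finger_force: 0.0
```

Call:
{"op": "apply_moves", "data": {"series": [{"tx": 0,"ty": 0,"tz": 0,"rx": 0,"ry": 0,"rz": 0,"gripper": 0.06},{"tx": 0,"ty": 0,"tz": -0.03,"rx": 0,"ry": 0,"rz": 0,"gripper": 0.06},{"tx": 0,"ty": 0,"tz": -0.06,"rx": 0,"ry": 0,"rz": 0,"gripper": 0.06}]}}

```text
clock: 36.75
position: [605.3, -99.8, 192.5]
orientation: [-3.141, 0.001, 0.0]
force: [-0.6, -0.2, 0.2]
gripper_width: 59.6
finger_force: 0.0
```

```bash
python3 /tmp/z.py 60
python3 -c "
from h import *
s=rolls();st=get_state();print(st['position'],st['orientation'])"
python3 plan.py "429.5 -222 180 0; 429.5 -222 60 0; 429.5 -222 5 0; 429.5 -222 180 0; 606 -148 180 0; 606 -148 132 0"
```

```text
top red []
top blue [(591, -133, 571), (430, -226, 46)]
side red []
side blue [(428, -219, 61)]
[ 608.67874417 -100.89610991  197.58192256] [ 3.13825248e+00 -9.67434612e-03  2.82118635e-04]
tx -0.088 ty 0.061 tz 0.006 rz 0.0  rows 4 -> [ 517.8 -161.1  185.7    0. ]
tx -0.088 ty 0.061 tz 0.006 rz 0.0  rows 4 -> [ 429.8 -222.1  179.7    0. ]
tx -0.000 ty -0.000 tz 0.120 rz 0.0  rows 4 -> [ 429.8 -222.1   59.7    0. ]
tx -0.000 ty -0.000 tz 0.055 rz 0.0  rows 3 -> [ 429.8 -222.1    4.7    0. ]
tx -0.000 ty -0.000 tz -0.175 rz 0.0  rows 5 -> [ 429.8 -222.1  179.7    0. ]
tx 0.088 ty -0.037 tz -0.000 rz 0.0  rows 3 -> [ 517.8 -185.1  179.7    0. ]
tx 0.088 ty -0.037 tz -0.000 rz 0.0  rows 3 -> [ 605.8 -148.   179.7    0. ]
tx 0.000 ty -0.000 tz 0.048 rz 0.0  rows 2 -> [ 605.8 -148.   131.7    0. ]
```

Call:
{"op": "apply_moves", "data": {"series": [{"tx": -0.035,"ty": 0.024,"tz": 0.006,"rx": 0,"ry": 0,"rz": 0,"gripper": 0.06},{"tx": -0.065,"ty": 0.045,"tz": 0.006,"rx": 0,"ry": 0,"rz": 0,"gripper": 0.06},{"tx": -0.088,"ty": 0.061,"tz": 0.006,"rx": 0,"ry": 0,"rz": 0,"gripper": 0.06},{"tx": -0.088,"ty": 0.061,"tz": 0.006,"rx": 0,"ry": 0,"rz": 0,"gripper": 0.06}]}}

```text
clock: 37.25
position: [515.4, -162.5, 185.9]
orientation: [3.141, 0.001, -0.003]
force: [0.7, 0.5, -0.2]
gripper_width: 60.0
finger_force: 0.0
```

Call:
{"op": "apply_moves", "data": {"series": [{"tx": -0.035,"ty": 0.024,"tz": 0.006,"rx": 0,"ry": 0,"rz": 0,"gripper": 0.06},{"tx": -0.065,"ty": 0.045,"tz": 0.006,"rx": 0,"ry": 0,"rz": 0,"gripper": 0.06},{"tx": -0.088,"ty": 0.061,"tz": 0.006,"rx": 0,"ry": 0,"rz": 0,"gripper": 0.06},{"tx": -0.088,"ty": 0.061,"tz": 0.006,"rx": 0,"ry": 0,"rz": 0,"gripper": 0.06},{"tx": -0.088,"ty": 0.061,"tz": 0.006,"rx": 0,"ry": 0,"rz": 0,"gripper": 0.06}]}}

```text
clock: 37.75
position: [430.5, -222.2, 180.0]
orientation: [3.141, -0.001, -0.001]
force: [0.7, 0.4, 1.3]
gripper_width: 60.2
finger_force: 0.0
```

Call:
{"op": "apply_moves", "data": {"series": [{"tx": 0,"ty": 0,"tz": 0.04,"rx": 0,"ry": 0,"rz": 0,"gripper": 0.06},{"tx": 0,"ty": 0,"tz": 0.08,"rx": 0,"ry": 0,"rz": 0,"gripper": 0.06},{"tx": 0,"ty": 0,"tz": 0.11,"rx": 0,"ry": 0,"rz": 0,"gripper": 0.06},{"tx": 0,"ty": 0,"tz": 0.12,"rx": 0,"ry": 0,"rz": 0,"gripper": 0.06},{"tx": 0,"ty": 0,"tz": 0.12,"rx": 0,"ry": 0,"rz": 0,"gripper": 0.06}]}}

```text
clock: 38.25
position: [430.0, -220.9, 58.6]
orientation: [-3.14, 0.002, 0.001]
force: [-0.1, 0.7, -0.7]
gripper_width: 60.4
finger_force: 0.0
```

Call:
{"op": "apply_moves", "data": {"series": [{"tx": 0,"ty": 0,"tz": 0.025,"rx": 0,"ry": 0,"rz": 0,"gripper": 0.06},{"tx": 0,"ty": 0,"tz": 0.045,"rx": 0,"ry": 0,"rz": 0,"gripper": 0.06},{"tx": 0,"ty": 0,"tz": 0.053,"rx": 0,"ry": 0,"rz": 0,"gripper": 0.06},{"tx": 0,"ty": 0,"tz": 0.055,"rx": 0,"ry": 0,"rz": 0,"gripper": 0.06}]}}

```text
clock: 38.65
position: [430.5, -222.3, 5.1]
orientation: [3.141, -0.001, 0.0]
force: [-0.1, -0.9, 0.6]
gripper_width: 60.0
finger_force: 0.0
```

Call:
{"op": "apply_moves", "data": {"series": [{"tx": 0,"ty": 0,"tz": 0,"rx": 0,"ry": 0,"rz": 0,"gripper": 0.04},{"tx": 0,"ty": 0,"tz": 0,"rx": 0,"ry": 0,"rz": 0,"gripper": 0.03},{"tx": 0,"ty": 0,"tz": 0,"rx": 0,"ry": 0,"rz": 0,"gripper": 0.03},{"tx": 0,"ty": 0,"tz": 0,"rx": 0,"ry": 0,"rz": 0,"gripper": 0.03},{"tx": 0,"ty": 0,"tz": 0,"rx": 0,"ry": 0,"rz": 0,"gripper": 0.03}], "force": 15}}

```text
clock: 39.15
position: [430.5, -222.7, 5.6]
orientation: [3.14, -0.002, 0.0]
force: [-0.8, -0.3, 5.9]
gripper_width: 39.6
finger_force: 15.0
```

Call:
{"op": "apply_moves", "data": {"series": [{"tx": 0,"ty": 0,"tz": -0.03,"rx": 0,"ry": 0,"rz": 0,"gripper": 0.03},{"tx": 0,"ty": 0,"tz": -0.07,"rx": 0,"ry": 0,"rz": 0,"gripper": 0.03},{"tx": 0,"ty": 0,"tz": -0.11,"rx": 0,"ry": 0,"rz": 0,"gripper": 0.03},{"tx": 0,"ty": 0,"tz": -0.15,"rx": 0,"ry": 0,"rz": 0,"gripper": 0.03},{"tx": 0,"ty": 0,"tz": -0.175,"rx": 0,"ry": 0,"rz": 0,"gripper": 0.03}]}}

```text
clock: 39.65
position: [430.4, -222.6, 182.9]
orientation: [3.139, -0.003, 0.0]
force: [1.2, 0.2, 0.9]
gripper_width: 39.9
finger_force: 15.0
```

Call:
{"op": "apply_moves", "data": {"series": [{"tx": 0.04,"ty": -0.017,"tz": 0,"rx": 0,"ry": 0,"rz": 0,"gripper": 0.03},{"tx": 0.07,"ty": -0.03,"tz": 0,"rx": 0,"ry": 0,"rz": 0,"gripper": 0.03},{"tx": 0.088,"ty": -0.037,"tz": 0,"rx": 0,"ry": 0,"rz": 0,"gripper": 0.03},{"tx": 0.088,"ty": -0.037,"tz": 0,"rx": 0,"ry": 0,"rz": 0,"gripper": 0.03}]}}

```text
clock: 40.05
position: [519.3, -184.0, 179.5]
orientation: [-3.141, -0.001, 0.002]
force: [-0.1, 0.4, -0.8]
gripper_width: 40.0
finger_force: 15.0
```

Call:
{"op": "apply_moves", "data": {"series": [{"tx": 0.04,"ty": -0.017,"tz": 0,"rx": 0,"ry": 0,"rz": 0,"gripper": 0.03},{"tx": 0.07,"ty": -0.03,"tz": 0,"rx": 0,"ry": 0,"rz": 0,"gripper": 0.03},{"tx": 0.088,"ty": -0.037,"tz": 0,"rx": 0,"ry": 0,"rz": 0,"gripper": 0.03},{"tx": 0.088,"ty": -0.037,"tz": 0,"rx": 0,"ry": 0,"rz": 0,"gripper": 0.03},{"tx": 0.088,"ty": -0.037,"tz": 0,"rx": 0,"ry": 0,"rz": 0,"gripper": 0.03}]}}

```text
clock: 40.55
position: [604.6, -148.3, 179.1]
orientation: [-3.141, 0.002, 0.0]
force: [-0.5, -0.5, -1.1]
gripper_width: 39.5
finger_force: 15.0
```

Call:
{"op": "apply_moves", "data": {"series": [{"tx": 0,"ty": 0,"tz": 0.025,"rx": 0,"ry": 0,"rz": 0,"gripper": 0.03},{"tx": 0,"ty": 0,"tz": 0.048,"rx": 0,"ry": 0,"rz": 0,"gripper": 0.03},{"tx": 0,"ty": 0,"tz": 0.048,"rx": 0,"ry": 0,"rz": 0,"gripper": 0.03},{"tx": 0,"ty": 0,"tz": 0.048,"rx": 0,"ry": 0,"rz": 0,"gripper": 0.055},{"tx": 0,"ty": 0,"tz": 0.048,"rx": 0,"ry": 0,"rz": 0,"gripper": 0.055}]}}

```text
clock: 41.05
position: [606.1, -148.9, 133.3]
orientation: [3.141, -0.002, -0.001]
force: [-0.7, -0.3, -0.3]
gripper_width: 50.9
finger_force: 0.0
```

Call:
{"op": "apply_moves", "data": {"series": [{"tx": 0,"ty": 0,"tz": 0,"rx": 0,"ry": 0,"rz": 0,"gripper": 0.06},{"tx": 0,"ty": 0,"tz": -0.03,"rx": 0,"ry": 0,"rz": 0,"gripper": 0.06},{"tx": 0,"ty": 0,"tz": -0.06,"rx": 0,"ry": 0,"rz": 0,"gripper": 0.06},{"tx": 0,"ty": 0,"tz": -0.06,"rx": 0,"ry": 0,"rz": 0,"gripper": 0.06}]}}

```text
clock: 41.45
position: [608.6, -149.2, 197.6]
orientation: [3.137, -0.009, 0.0]
force: [0.8, 0.2, 0.7]
gripper_width: 59.9
finger_force: 0.0
```

Call:
{"op": "apply_moves", "data": {"series": [{"tx": -0.03,"ty": 0.03,"tz": -0.01,"rx": 0,"ry": 0,"rz": 0,"gripper": 0.06},{"tx": -0.06,"ty": 0.06,"tz": -0.02,"rx": 0,"ry": 0,"rz": 0,"gripper": 0.06},{"tx": -0.09,"ty": 0.09,"tz": -0.03,"rx": 0,"ry": 0,"rz": 0,"gripper": 0.06},{"tx": -0.12,"ty": 0.12,"tz": -0.03,"rx": 0,"ry": 0,"rz": 0,"gripper": 0.06},{"tx": -0.15,"ty": 0.15,"tz": -0.03,"rx": 0,"ry": 0,"rz": 0,"gripper": 0.06}]}}

```text
clock: 41.95
position: [454.7, -299.1, 222.4]
orientation: [3.14, -0.001, 0.001]
force: [-0.9, -0.2, 0.5]
gripper_width: 60.2
finger_force: 0.0
```

Call:
{"op": "apply_moves", "data": {"series": [{"tx": -0.03,"ty": 0.03,"tz": 0,"rx": 0,"ry": 0,"rz": 0,"gripper": 0.06},{"tx": -0.06,"ty": 0.06,"tz": 0,"rx": 0,"ry": 0,"rz": 0,"gripper": 0.06},{"tx": -0.09,"ty": 0.09,"tz": 0,"rx": 0,"ry": 0,"rz": 0,"gripper": 0.06},{"tx": -0.1,"ty": 0.1,"tz": 0,"rx": 0,"ry": 0,"rz": 0,"gripper": 0.06},{"tx": -0.1,"ty": 0.1,"tz": 0,"rx": 0,"ry": 0,"rz": 0,"gripper": 0.06}]}}

```text
clock: 42.45
position: [354.6, -399.3, 221.7]
orientation: [3.141, -0.0, -0.003]
force: [0.3, 1.0, -0.2]
gripper_width: 60.2
finger_force: 0.0
```

```bash
python3 - <<'E'
from h import *
s=rolls(); st=get_state(); print(st['clock'],st['position'],marks(s,'red'),marks(s,'blue'))
c=shot('top','end_top.png'); cv2.imwrite('pics/end_side.png',s['img'][:,:,::-1])
# cardboard cores (brown) of rolls inside the bins, in both views, cast to z=96 (top of a roll on the bin floor)
for n,k in (('top',c),('side',s)):
    h=cv2.cvtColor(k['img'],cv2.COLOR_RGB2HSV); m=((h[...,0]>=7)&(h[...,0]<=22)&(h[...,1]>85)&(h[...,1]<200)&(h[...,2]>40)).astype(np.uint8)
    q,_,t,ce=cv2.connectedComponentsWithStats(m)
    print(n,[(np.round(onz(k,*ce[i],96)[:2]).astype(int).tolist(),int(t[i,4])) for i in range(1,q) if t[i,4]>5 and 540<onz(k,*ce[i],96)[0]<660 and -200<onz(k,*ce[i],96)[1]<250])
    d=cv2.absdiff(k['img'],cv2.imread(f'pics/{n}0.png')[:,:,::-1]).max(2)
    for nm,P,r in (('jar',onz(c,285.5,200,55),10),('weight',onz(c,382,165,30),10),('brown',onz(c,187,166,20),14)):
        u,v=proj(k,P).astype(int); print(n,nm,'mean diff',d[v-r:v+r,u-r:u+r].mean().round(1))
E
```

```text
top red []
top blue [(619, -104, 24)]
side red []
side blue []
42.55 [ 356.35558501 -397.43379117  221.67189224] {'yellow': (1792, np.float64(178.48), np.float64(211.13)), 'green': (0,), 'orange': (880, np.float64(178.47), np.float64(214.58))} {'yellow': (982, np.float64(250.67), np.float64(148.23)), 'green': (0,), 'orange': (895, np.float64(250.02), np.float64(151.49))}
top [([594, 206], 13), ([599, 182], 13)]
top jar mean diff 2.2
top weight mean diff 2.5
top brown mean diff 2.3
side [([600, -143], 11), ([601, 162], 51), ([589, 204], 45)]
side jar mean diff 21.9
side weight mean diff 36.3
side brown mean diff 4.7
```

No roll is left on the table and the bystanders have not moved. I clear the arm from the top view and do one last full check.

Call:
{"op": "apply_moves", "data": {"series": [{"tx": -0.03,"ty": 0.03,"tz": 0,"rx": 0,"ry": 0,"rz": 0,"gripper": 0.06},{"tx": -0.06,"ty": 0.06,"tz": 0,"rx": 0,"ry": 0,"rz": 0,"gripper": 0.06},{"tx": -0.09,"ty": 0.09,"tz": 0,"rx": 0,"ry": 0,"rz": 0,"gripper": 0.06},{"tx": -0.12,"ty": 0.12,"tz": 0,"rx": 0,"ry": 0,"rz": 0,"gripper": 0.06},{"tx": -0.13,"ty": 0.13,"tz": 0,"rx": 0,"ry": 0,"rz": 0,"gripper": 0.06}]}}

```text
clock: 43.1
position: [224.9, -529.7, 221.5]
orientation: [3.141, 0.001, -0.0]
force: [1.3, 0.9, -0.2]
gripper_width: 60.1
finger_force: 0.0
```

```bash
python3 - <<'E'
from h import *
c=shot('top','end_top.png'); s=shot('side','end_side.png')
for n,k in (('top',c),('side',s)):
    for col in('red','blue'):
        q,_,t,ce=cv2.connectedComponentsWithStats(cmask(k['img'],col))
        print(n,col,[(t[i].tolist(),np.round(onz(k,*ce[i],11)[:2]).astype(int).tolist()) for i in range(1,q) if t[i,4]>20])
    h=cv2.cvtColor(k['img'],cv2.COLOR_RGB2HSV).astype(int)
    for bn,(x,y,yaw) in (('red',(597.6,174,8.5)),('blue',(609,-124,0))):
        a=np.radians(yaw); poly=np.array([proj(k,(x+u*np.cos(a)-v*np.sin(a),y+u*np.sin(a)+v*np.cos(a),96)) for u,v in((-42,-54),(42,-54),(42,54),(-42,54))]).astype(np.int32)
        M=np.zeros(h.shape[:2],np.uint8); cv2.fillPoly(M,[poly],1)
        H=h[...,0]; off=((H>=7)&(H<=95)&(h[...,1]>40)).astype(np.uint8)&M
        q,_,t,ce=cv2.connectedComponentsWithStats(off)
        print(n,bn,'cores',[(np.round(onz(k,*ce[i],96)[:2]).astype(int).tolist(),int(t[i,4])) for i in range(1,q) if t[i,4]>3])
E
```

```text
top red [([206, 132, 24, 13, 222], [786, 241]), ([205, 164, 51, 49, 1761], [624, 193]), ([440, 315, 19, 40, 286], [172, -468]), ([494, 318, 17, 10, 46], [203, -631])]
top blue [([210, 84, 11, 9, 31], [955, 255]), ([208, 92, 10, 16, 43], [923, 261]), ([184, 116, 20, 12, 60], [840, 326]), ([330, 128, 24, 10, 214], [799, -151]), ([314, 160, 47, 46, 1612], [636, -133]), ([325, 187, 6, 5, 25], [619, -105]), ([342, 188, 6, 5, 24], [615, -157]), ([111, 220, 20, 37, 226], [484, 547])]
top red cores [([594, 205], 14), ([598, 182], 12)]
top blue cores []
side red [([464, 171, 24, 16, 102], [175, -621]), ([160, 189, 22, 18, 200], [917, 23]), ([436, 192, 45, 15, 306], [190, -487]), ([183, 215, 63, 69, 2254], [668, 118])]
side blue [([237, 128, 18, 14, 121], [930, -385]), ([251, 157, 55, 58, 1612], [682, -213]), ([88, 222, 11, 14, 79], [1003, 252]), ([112, 247, 21, 32, 378], [836, 299]), ([29, 255, 26, 33, 55], [987, 436]), ([105, 255, 7, 13, 24], [876, 310]), ([133, 392, 27, 28, 214], [504, 542])]
side red cores [([601, 162], 51), ([589, 204], 44)]
side blue cores [([600, -143], 18), ([603, -97], 11)]
```

Both blue cores are visible. In the red bin I see one core on the floor and one about 23 mm higher, so a stacked roll. I check for the third core numerically.

```bash
python3 - <<'E'
from h import *
for n in('top','side'):
    k=shot(n); o=ortho(k,597,170,96,130,100,0.25*1.0) if 0 else ortho(k,597,170,96,128,96,1)[:,:,::-1]
    h=cv2.cvtColor(cv2.resize(o,(32,24),interpolation=cv2.INTER_AREA),cv2.COLOR_RGB2HSV)
    print(n,'(V where red, hue>6 as **; rows x=645..549 step 4, cols y=234..106 step 4)')
    for r in h: print(' '.join('**' if 6<p[0]<170 and p[1]>40 else '%2d'%(p[2]//4) for p in r))
E
```

```text
top (V where red, hue>6 as **; rows x=645..549 step 4, cols y=234..106 step 4)
** 31 31 30 22 ** 15 15 15 14 ** 15 16 18 19 ** 23 25 27 29 ** 35 36 37 37 ** 24 32 23 ** ** **
** 27 22 19 16 ** 17 19 21 23 ** 26 29 31 32 ** 37 38 39 39 ** 41 40 41 41 ** 25 32 24 ** ** **
** 20 22 23 25 ** 31 34 35 36 ** 38 40 40 40 ** 40 40 40 40 ** 40 40 40 40 ** 24 30 28 ** ** **
21 31 36 38 38 38 39 40 40 40 40 40 40 40 40 40 40 40 40 40 40 40 40 40 40 38 27 29 31 ** ** 38
23 35 40 40 40 40 40 40 40 40 40 40 40 40 40 40 40 40 40 40 40 40 40 40 40 40 29 28 30 25 ** 38
20 32 39 40 40 39 40 40 40 40 40 40 40 40 40 40 40 40 40 40 40 40 40 40 40 40 30 27 29 23 ** 38
19 31 39 40 40 39 40 40 40 40 40 40 40 40 40 40 40 40 39 40 40 40 40 40 40 40 30 25 29 24 ** **
17 28 39 40 39 40 40 40 40 40 40 40 40 40 38 40 40 39 37 39 40 40 40 40 40 40 30 23 31 27 ** **
17 26 38 40 40 39 39 38 39 40 40 39 40 40 39 40 40 38 38 38 34 31 34 38 40 38 27 21 31 28 ** **
19 23 36 40 40 38 38 39 39 39 38 37 39 39 36 36 39 40 38 30 28 32 33 35 39 38 28 21 30 27 ** 37
19 22 34 39 38 38 38 35 32 32 35 39 37 ** ** 31 34 38 39 30 3
[... 2966 characters left out ...]
0 50 50 50 51 52 52 52 50 42
28 28 28 32 44 50 49 47 48 46 35 29 28 27 27 28 29 29 33 37 37 45 51 52 52 51 51 50 49 48 45 37
28 28 28 31 43 49 49 49 49 44 33 29 28 28 28 28 28 27 28 29 33 43 48 47 45 44 41 39 37 37 35 33
28 28 28 30 40 43 39 38 37 32 29 29 34 39 39 35 30 28 28 28 31 35 35 34 32 31 30 32 37 41 42 42
28 28 28 30 39 42 35 34 33 31 33 39 48 51 47 38 30 29 28 28 28 28 28 28 28 28 30 38 43 43 40 38
28 28 28 29 38 45 46 47 45 43 46 50 51 48 40 31 29 28 28 28 28 28 28 28 28 28 29 32 32 31 29 28
28 28 28 29 36 47 50 51 50 50 50 50 48 40 30 28 28 28 28 28 28 28 30 31 33 32 28 28 28 28 28 **
28 28 28 29 35 45 48 47 45 43 41 39 36 30 27 28 28 29 30 29 30 ** ** ** ** 32 28 28 28 27 ** **
```

The top view shows three roll rings in the red bin, at y≈202, 178 (stacked) and 150. Everything is in place, so I hand in.

```bash
python3 -c "
from bench import *
print(job_done())"
```

```text
the job is handed in; nothing more can be done
None
```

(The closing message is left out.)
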